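# Tilt the feed tray and load it with heat sinks

## Task

Get the gravity feed tray ready: lift its black bar to tilt the empty chute to 25 degrees, so that its red pointer is at the red mark on the scale. Then take the two black heat sinks from the bench and, one after the other, lay each flat in the upper end of the chute, above the green line, and let go so that it slides down by itself, the first to the orange stop and the second up against the first. Leave the other things on the bench where they are.

Things in the scene. Friction and masses are not known exactly. Their poses are not given: they have to be found in the camera images.
- tray_stand: dark steel stand of the feed tray, fixed to the bench; base plate 200 x 110 x 8 mm. Origin on the bench below the hinge axis, which runs along y 36 mm above the bench; x (level) is the way the chute rises, away from its stop; z up. On the +y side, 37 mm from the lane's middle, a white scale arc, radius 105 mm about the hinge, with a red mark at 25 degrees
- feed_tray (a joint): tilt of the aluminium chute in rad: 0 = level, grows as its far end is lifted, range 0 to 0.80; 25 degrees = 0.436. It stays where it is left (stiff hinge; lifting it at the bar takes about 9 N, pressing it down there about 7 N). At its small starting tilt a heat sink may stick; at 25 degrees it slides down in under a second
- tray_stop (a point): on the hinge axis and the chute's floor, at the inner face of the orange stop (20 mm high), mid lane; axes turn with the chute: x up along it, y across, z square out of the floor. Floor from x = 0 to 200 mm, 38 mm wide between walls 6 mm high, 5 mm thick; red pointer on the +y side at x = 108 mm. A heat sink on the stop has its origin at x = 15 mm, the next at 45 mm
- tray_load (a point): point on the chute's floor near its upper end, 165 mm from the stop, mid lane: where to lay a heat sink. The green line lies across the floor 135 mm from the stop. Axes as tray_stop
- tray_bar (a point): middle of the black round lifting bar, 10 mm diameter, 76 mm long across the chute, 238 mm from the hinge axis, level with the chute's floor. Two 6 mm steel arms, 34 mm to either side of its middle, join it to the chute, whose end is 38 mm from the bar; the space between is open. Axes as tray_stop. At 25 degrees the bar's centre is 137 mm above the bench
- heat_sink_1: a square black finned aluminium heat sink, 30 x 30 mm and 16 mm high, 45 g; origin at the centre of its underside, z up, x and y along its sides
- heat_sink_2: the same: a square black finned aluminium heat sink, 30 x 30 mm and 16 mm high, 45 g; origin at the centre of its underside, z up, x and y along its sides
- flux_tin: open round tin of amber flux, 60 mm diameter, 21 mm high, origin at the centre of its underside; a bystander, leave alone
- amber_tape: roll of amber tape lying flat, 56 mm diameter, 12 mm high, origin at the centre of its underside; a bystander, leave alone
- side_cutters: yellow and grey side cutters lying flat, 48 x 91 mm, 10 mm high, origin at the centre of the underside, length along y; a bystander, leave alone

How it is judged:
By the outcome, as a careful person would: the job done as asked, in the order asked, and still so for the second after the job is handed in, with the robot touching nothing.
It also fails if it takes over 72 s, if anything falls off the work surface, if the arm or the gripper's body presses on something with over 40 N, if the wrist force passes 120 N, or if a joint passes its speed limit or range.

## Robot

A 6-joint arm with a two-finger parallel gripper is mounted at the origin on a cart in front of the work surface, level with it; the furniture and walls round the work are solid. World frame = base frame: x ahead of the robot, y to its left, z up, the work surface at z = 0. Lengths are in m, angles in rad, forces in N, time in s.
With the tool pointing down it reaches from about 0.3 to 0.875 m from the base axis. Payload 6.4 kg.
Tool frame: the origin (TCP) lies midway between the tips of the shut fingers; the grasp point (between the pads) lies 19 mm behind it (ctrl.pinch_z is the distance from the TCP to the grasp point, in m); z points along the fingers, y is the line along which they close (so a half turn about z gives the same grasp; the last joint's range is limited). The gripper opens to 85 mm and grips with 20 to 120 N. Pads are 22 mm wide; open, the fingers measure 114 mm over their backs; the gripper's body (76 mm by 85 mm) begins 54 mm behind the grasp point. The pads swing forward as they close: fully open they stand 13 mm farther back than shut.
Start: joints at [-1.525, 0.181, 1.607, -0, 1.354, -0.206], TCP at [0.143, -0.557, 0.231] pointing down, gripper open.
Joint ranges: [-2.99, 2.99], [-0.89, 2.07], [0.3, 2.58], [-1.14, 4.28], [0, 2.63], [-3.12, 3.12]. Speed limits (rad/s): [2.57, 2.57, 3.01, 3.14, 3.14, 3.14].

## Interface

Orientations are given as a unit quaternion [w, x, y, z].
In Python, from bench import ctrl gives the robot as it stands.
- The arm moves only by the tool apply_moves, never from a script. Its argument "moves" is a list of rows, each an object with "jaw": the opening, from 0 (shut) to 1 (fully open); "offset": the shift along the tool's x, y, z in mm, a list of three; "rot": the turn, a rotation vector about the tool's x, y, z in degrees, a list of three. In form: [{"jaw": jaw, "offset": [dx, dy, dz], "rot": [ax, ay, az]}, ...]. A call has exactly 5 rows; each row shifts and turns the commanded pose from where the row before left it, along the tool's axes as they then stand; what a row does not reach is not made up. A row lasts 1/8 s, in which the tool goes at most 62.5 mm and 10.7 degrees, less where a joint would pass 70% of its speed; a pose out of reach is approached as far as the arm can. A call is refused whole if a number of a shift passes 62.5 or a number of a turn 10.7, either way. A call with a gripper value outside its range is refused whole. The fingers move at their own pace and stop on an object; the grip force is fixed at half the most. Time passes only in rows, so rows that do not move let the fingers close, or fill a call up. It gives the time, the measured TCP pose, the force, the opening and the grip force at its end, in the units of the state.
- ctrl.get_obs(): the state, without advancing time (a new reading comes with each control period).
- ctrl.camera(name): name is "side" or "top"; returns (picture, depth): 480x640x3 uint8, red, green, blue; 480x640 float32, m along the optical axis (not along the pixel's ray), 0 where there is no reading.
- ctrl.camera_params(name): a dict with "K" (3x3 intrinsics, pixels), "cam_to_world" (4x4, takes a point from camera to world coordinates). Camera axes: x right, y down, z forward; pixel columns grow to the right and rows downward; lengths in m; the calibration is good to about 2 mm. A picture is of the moment at which its call begins. camera_params takes no time and is no camera call.
- ctrl.hand_in(): hands the job in; it is judged then, once.
Trained networks look in the newest picture that a camera, given by its name, has taken for a name from the list of things; names that differ only in an ending like _2 or _b are one class to them, and where a whole thing is asked for, a point or a joint stands for the part that bears it (a point fixed in the world has none). Each returns a list of dicts, best first, with "score" (0 to 1); they miss things now and then, are a little off and sometimes report something else, mostly with a low value. They report only what shows in the picture. A call takes as long as a camera call.
- ctrl.outline_of(camera, target): "region" (480x640 bool, what is visible of it) and "position" ([column, row] in pixels, amid what is visible of it).
The state is a dict: "time_s": time; "q": joint angles; "dq": joint speeds; "joint_efforts": joint torques, N m; "eef_pos": TCP position; "eef_rot": TCP orientation; "wrist_force": force on the tool from outside, world axes, zero at the start; "torque": the same for the moment, N m; "opening": opening from 0.0 (shut) to 1.0 (fully open); "grasp_force": force on a finger pad.
Only numpy, scipy, OpenCV 4.12 (cv2) and the standard library are available. Lean on these libraries where they do the work, as an engineer would, in place of code of your own. Each camera call takes 0.05 s, during which the arm holds its last target. There are 200 camera calls.

## Working session

There is one attempt and no reset: what is moved stays moved. The work goes in short steps, Python scripts to look and compute and a tool call to move; the robot and the scene stay as the last step left them, time stands still between calls to the robot, and variables do not carry over. Pictures are saved under pics/ and viewed, at most 10 in all, crops included, and the job is handed in when it is done.

Besides the shell and the picture viewer there is one more tool, called after "Call:" by a JSON object that holds its "name" and its "arguments". apply_moves: Moves the arm, as the interface text tells. Its arguments: {"type":"object","properties":{"moves":{"type":"array"}},"required":["moves"]}

```bash
mkdir -p pics; cat > h.py <<'E'
from bench import ctrl
import numpy as np, cv2
def cam(n):
    p,d=ctrl.camera(n); P=ctrl.camera_params(n); return p,d,np.array(P["K"]),np.array(P["cam_to_world"])
def cloud(d,K,T):
    v,u=np.mgrid[:480,:640]
    c=np.stack([(u-K[0,2])/K[0,0]*d,(v-K[1,2])/K[1,1]*d,d,np.ones_like(d)],-1)
    return (c@T.T)[...,:3]
def save(n,p): cv2.imwrite("pics/"+n,p[...,::-1])
def pix(w,K,T):
    c=np.linalg.inv(T)@np.r_[w,1]; return (K@(c[:3]/c[2]))[:2]
E
python3 - <<'E'
from h import *
ims=[]
for n in("side","top"):
    p,d,K,T=cam(n); W=cloud(d,K,T); save(n+"0.png",p)
    print(n,T[:3,3].round(3),T[:3,2].round(2),K[0,0])
    for t in("tray_stand","feed_tray","heat_sink_1","flux_tin","amber_tape","side_cutters"):
        for o in ctrl.outline_of(n,t)[:3]:
            r=o["region"]&(d>0); w=W[r]
            if len(w)<5: continue
            rect=cv2.minAreaRect(w[:,:2].astype(np.float32)*1000)
            print(t,round(o["score"],2),np.round(o["position"]),len(w),np.median(w,0).round(3),w.min(0).round(3),w.max(0).round(3),np.round(rect[0]),np.round(rect[1]),round(rect[2],1))
E
```

```text
side [ 0.332 -0.793  0.796] [ 0.21  0.71 -0.67] 441.03736413823697
tray_stand 0.74 [299. 225.] 2917 [0.539 0.089 0.025] [ 0.425  0.034 -0.005] [0.719 0.282 0.124] [573. 136.] [253. 265.] 67.7
feed_tray 0.87 [306. 213.] 1266 [0.561 0.103 0.048] [ 0.437  0.041 -0.004] [0.715 0.201 0.068] [580. 142.] [163. 264.] 79.5
feed_tray 0.28 [298. 339.] 231 [ 0.446 -0.263  0.014] [ 0.428 -0.278  0.001] [ 0.466 -0.241  0.019] [ 448. -260.] [31. 31.] 25.8
heat_sink_1 0.52 [361. 367.] 247 [ 0.555 -0.36   0.014] [ 0.538 -0.377 -0.   ] [ 0.574 -0.338  0.021] [ 556. -356.] [31. 30.] 62.4
heat_sink_1 0.49 [298. 338.] 220 [ 0.446 -0.263  0.014] [ 0.428 -0.278  0.001] [ 0.464 -0.242  0.019] [ 448. -261.] [30. 30.] 24.0
flux_tin 0.57 [249. 179.] 259 [0.449 0.341 0.013] [ 0.421  0.31  -0.003] [0.479 0.405 0.023] [449. 358.] [58. 94.] 3.6
amber_tape 0.89 [278. 304.] 331 [ 0.433 -0.139  0.011] [ 0.406 -0.165 -0.002] [ 0.461 -0.106  0.016] [ 434. -137.] [54. 54.] 34.1
side_cutters 0.73 [299. 403.] 463 [ 0.425 -0.401  0.008] [ 0.404 -0.44  -0.003] [ 0.452 -0.349  0.013] [ 426. -395.] [47. 90.] 4.0
top [ 0.465 -
[... 356 characters left out ...]
] [ 0.542 -0.373 -0.006] [ 0.576 -0.336  0.02 ] [ 558. -355.] [34. 31.] 72.4
flux_tin 0.65 [177. 287.] 392 [0.456 0.344 0.014] [ 0.426  0.313 -0.003] [0.483 0.378 0.025] [455. 345.] [64. 57.] 88.5
amber_tape 0.68 [364. 291.] 264 [ 0.44  -0.137  0.01 ] [ 0.409 -0.163 -0.005] [ 0.467 -0.106  0.021] [ 438. -136.] [56. 58.] 44.2
amber_tape 0.21 [178. 287.] 425 [0.453 0.343 0.013] [ 0.423  0.313 -0.004] [0.483 0.378 0.025] [452. 344.] [59. 63.] 61.2
side_cutters 0.78 [452. 299.] 205 [ 0.426 -0.399  0.007] [ 0.407 -0.436 -0.003] [ 0.454 -0.355  0.015] [ 430. -395.] [47. 81.] 1.0
side_cutters 0.47 [181. 289.] 385 [0.453 0.343 0.013] [0.426 0.313 0.001] [0.483 0.372 0.025] [454. 342.] [58. 57.] 63.0
```

View pics/side0.png

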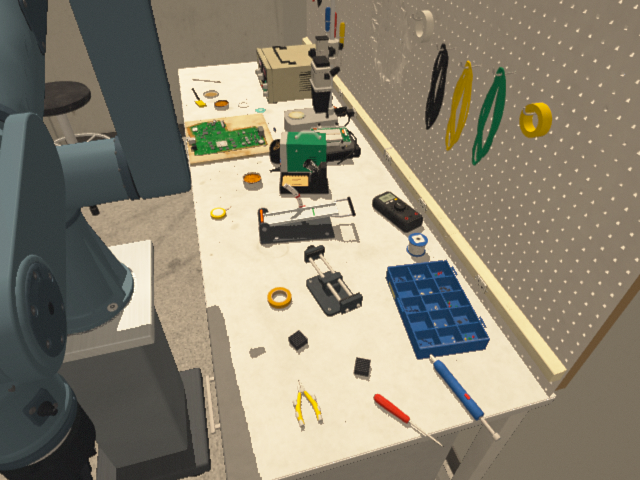

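View pics/top0.png

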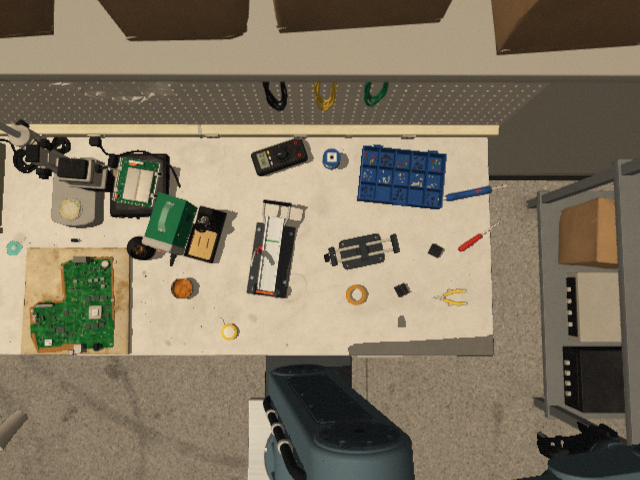

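```bash
python3 - <<'E'
from h import *
a,d,K,T=cam("side"); W=cloud(d,K,T)
b,d2,K2,T2=cam("top"); W2=cloud(d2,K2,T2)
A=cv2.resize(a[180:255,245:370],None,fx=4.8,fy=4.8,interpolation=cv2.INTER_CUBIC)   # 600x360
B=cv2.resize(b[190:305,235:315],None,fx=5,fy=5,interpolation=cv2.INTER_CUBIC)[:, :] # 400x575
C=np.zeros((580,800,3),np.uint8); 
B=cv2.resize(B,(290,417)); A=cv2.resize(A,(505,303)); C[:303,:505]=A; C[:417,508:798]=B
C[303:303+277,:505]=cv2.resize(a[320:400,270:416],(505,277),interpolation=cv2.INTER_CUBIC)
save("crop1.png",C)
for n,WW,r in(("top",W2,ctrl.outline_of("top","feed_tray")),("topst",W2,ctrl.outline_of("top","tray_stand")),("topbar",W2,ctrl.outline_of("top","tray_bar"))):
    m=r[0]["region"]; w=WW[m]; 
    c,s,an=cv2.minAreaRect(w[:,:2].astype(np.float32)*1000); print(n,np.round(c),np.round(s),round(an,1),w[:,2].min(),w[:,2].max())
for v in range(198,225,4): print(v,[tuple(W2[v,u].round(3)) for u in range(262,308,6)])
E
```

```text
top [568.  91.] [250. 143.] 14.6 -0.004266608866210886 1.2943608445777603
topst [556.  66.] [175. 255.] 82.6 -0.006141421563157223 1.2943608445777603
topbar [568.  87.] [246. 141.] 13.2 -0.004266608866210886 1.2943608445777603
198 [(np.float64(0.706), np.float64(0.128), np.float64(-0.002)), (np.float64(0.705), np.float64(0.111), np.float64(0.001)), (np.float64(0.707), np.float64(0.094), np.float64(-0.005)), (np.float64(0.706), np.float64(0.077), np.float64(-0.003)), (np.float64(0.706), np.float64(0.06), np.float64(-0.002)), (np.float64(0.706), np.float64(0.043), np.float64(-0.001)), (np.float64(0.705), np.float64(0.026), np.float64(0.003)), (np.float64(0.705), np.float64(0.009), np.float64(0.003))]
202 [(np.float64(0.695), np.float64(0.128), np.float64(-0.004)), (np.float64(0.683), np.float64(0.105), np.float64(0.062)), (np.float64(0.683), np.float64(0.089), np.float64(0.065)), (np.float64(0.683), np.float64(0.073), np.float64(0.062)), (np.float64(0.683), np.float64(0.057), np.float64(0.064)), (np.float64(0.695), np.float64(0.043), np.float64(-0.001)), (np.float64(0.695), np.float64(
[... 1772 characters left out ...]
64(0.641), np.float64(0.057), np.float64(0.058)), (np.float64(0.649), np.float64(0.043), np.float64(0.002)), (np.float64(0.649), np.float64(0.026), np.float64(-0.0)), (np.float64(0.649), np.float64(0.009), np.float64(-0.0))]
222 [(np.float64(0.637), np.float64(0.127), np.float64(0.005)), (np.float64(0.631), np.float64(0.105), np.float64(0.054)), (np.float64(0.63), np.float64(0.089), np.float64(0.056)), (np.float64(0.63), np.float64(0.073), np.float64(0.055)), (np.float64(0.63), np.float64(0.057), np.float64(0.058)), (np.float64(0.638), np.float64(0.043), np.float64(0.002)), (np.float64(0.638), np.float64(0.026), np.float64(-0.001)), (np.float64(0.639), np.float64(0.009), np.float64(-0.006))]
```

View pics/crop1.png

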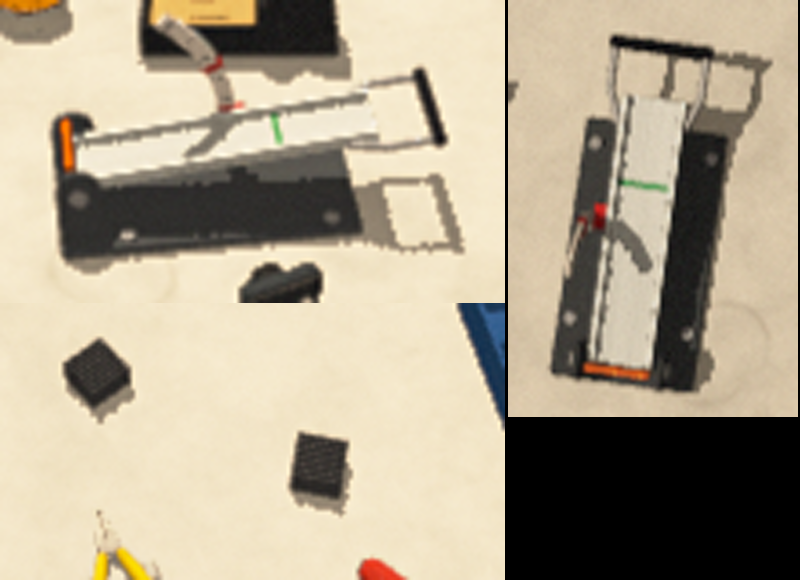

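```bash
cat > fit.py <<'E'
from h import *
from scipy.optimize import least_squares
from scipy.spatial.transform import Rotation as Ro
def tray(hint=(0.452,0.125,-0.15,0.1),show=True,free=True,cams=("side","top")):
    out=[]
    res=[]
    for n in cams:
        p,d,K,T=cam(n); W=cloud(d,K,T); I=p.astype(int); r,g,b=I[...,0],I[...,1],I[...,2]
        box=(W[...,0]>.4)&(W[...,0]<.72)&(W[...,1]>.02)&(W[...,1]<.2)&(d>0)
        masks={"green":(box&(g>r+40)&(g>b+25)&(W[...,2]>.03)&(W[...,2]<.16)),
               "orange":(box&(r>180)&(g<150)&(g>50)&(b<80)&(W[...,0]<.5)),
               "bar":(box&(I.max(-1)<70)&(W[...,2]>.045)&(W[...,0]>.62))}
        for k,m in masks.items():
            vv,uu=np.nonzero(m)
            if len(vv)<4: continue
            c=np.array([uu.mean(),vv.mean()]); res.append((n,k,c,len(vv),W[m].mean(0),K,T))
    L={"green":(.135,0,0),"orange":(-.002,0,.012),"bar":(.238,0,.0)}
    def mod(x,pt):
        R=Ro.from_euler("zy",[x[2],-x[3]]).as_matrix()
        return np.array([x[0],x[1],.036])+R@np.array(pt)
    def f(x):
        e=[]
        for n,k,c,N,w,K,T in res:
            q=mod(x,L[k])
            dd=np.linalg.norm(q-T[:3,3])/K[0,0]*1000
            wt=.4 if k=="orange" else 1
            e+=list((pix(q,K,T)-c)*dd*wt)
        return e
    s=least_squares(f,hint,loss="soft_l1")
    if show:
        for (n,k,c,N,w,K,T),e in zip(res,np.array(f(s.x)).reshape(-1,2)): print(n,k,N,c.round(1),w.round(4),"err mm",e.round(1))
        print("hinge",s.x[:2].round(4),"yaw",np.degrees(s.x[2]).round(2),"tilt",np.degrees(s.x[3]).round(2),"bar",mod(s.x,L["bar"]).round(4))
    return s.x
E
cat > plan.py <<'E'
from bench import ctrl
import numpy as np
from scipy.spatial.transform import Rotation as Ro,Slerp
def rot(q): return Ro.from_quat(np.r_[q[1:],q[0]])
def plan(p0,R0,p1,R1,n=None):
    D=np.linalg.norm(p1-p0)*1000; A=np.degrees((R0.inv()*R1).magnitude())
    n=n or int(max(np.ceil(D/60),np.ceil(A/10),1))
    s=Slerp([0,1],Ro.concatenate([R0,R1])); t=np.linspace(0,1,n+1)
    for a,b in zip(t[:-1],t[1:]):
        Ra,Rb=s(a),s(b); print([*np.round(Ra.inv().apply((p1-p0)*(b-a)*1000),1).tolist()],np.round((Ra.inv()*Rb).as_rotvec(degrees=True),2).tolist())
def now():
    o=ctrl.get_obs(); return np.array(o["eef_pos"]),rot(np.array(o["eef_rot"])),o
def down(yaw_y):  # tool z down, tool y at world angle yaw_y
    y=np.array([np.cos(yaw_y),np.sin(yaw_y),0]); z=np.array([0,0,-1.]); return Ro.from_matrix(np.c_[np.cross(y,z),y,z])
def near(R1,R0): # half-turn alternative closest
    R2=R1*Ro.from_euler("z",180,degrees=True); return min((R1,R2),key=lambda R:(R0.inv()*R).magnitude())
E
python3 - <<'E'
from fit import *; from plan import *
x=tray(); p,R,o=now(); print(R.as_matrix().round(3),o["q"],ctrl.pinch_z, o["opening"])
E
```

```text
side green 9 [313.1 211.7] [0.5788 0.0958 0.05  ] err mm [1.2 0.3]
side orange 21 [261.2 215.1] [0.4412 0.1126 0.0539] err mm [1.1 1.4]
side bar 38 [350.9 206. ] [0.6781 0.0757 0.0648] err mm [ 0.7 -0.4]
top green 9 [271.6 240.6] [0.5809 0.0957 0.049 ] err mm [-0.6  0.8]
top orange 26 [264.7 291.9] [0.4435 0.1125 0.0522] err mm [-0.4 -0.1]
top bar 87 [276.3 184.5] [0.6825 0.0734 0.1729] err mm [ 0.1 49.5]
hinge [0.4469 0.1138] yaw -7.48 tilt 5.56 bar [0.6818 0.0828 0.0589]
[[ 0.968  0.249 -0.   ]
 [ 0.249 -0.968  0.   ]
 [-0.    -0.    -1.   ]] [-1.52530352e+00  1.80773722e-01  1.60701169e+00 -4.96020177e-05
  1.35381117e+00 -2.06319267e-01] 0.0187 1.0000937699660941
```

```bash
sed -i 's/(W\[...,2\]>.045)&/(W[...,2]>.045)\&(W[...,2]<.17)\&/' fit.py; cat >> plan.py <<'E'
def tframe(x):
    R=Ro.from_euler("zy",[x[2],-x[3]]); return np.array([x[0],x[1],.036]),R
FLIP=Ro.from_matrix(np.array([[0,1,0],[1,0,0],[0,0,-1.]]).T)  # tool y along tray x, z=-tray z
E
python3 - <<'E'
from fit import *; from plan import *
x=tray(); np.save("tray.npy",x)
p,d,K,T=cam("top"); W=cloud(d,K,T)
m=(W[...,0]>.4)&(W[...,0]<.8)&(W[...,2]>.08)&(W[...,2]<.6)&(d>0)
for y0 in np.arange(-.1,.4,.05):
    k=m&(W[...,1]>y0)&(W[...,1]<y0+.05); w=W[k]
    if len(w): print(round(y0,2),len(w),w.min(0).round(2),w.max(0).round(2))
p,R,o=now(); O,Rt=tframe(x); Rg=Rt*FLIP; print(Rg.as_matrix().round(2))
tgt=O+Rt.apply([.238,0,-.016]); up=O+Rt.apply([.238,0,.084])
print(tgt,up); plan(p,R,up,Rg,15); print("down"); plan(up,Rg,tgt,Rg,2)
E
```

```text
side green 10 [313.  211.5] [0.5787 0.0965 0.0501] err mm [1.2 0.9]
side orange 21 [261.2 215.1] [0.4411 0.1114 0.0549] err mm [0.9 1.3]
side bar 37 [351.  206.2] [0.6782 0.0753 0.0645] err mm [ 0.6 -0.6]
top green 10 [272.1 240.6] [0.5808 0.0942 0.0488] err mm [-0.9  1.1]
top orange 26 [264.7 291.9] [0.4435 0.1124 0.0529] err mm [-0.6  0. ]
top bar 73 [277.1 202.7] [0.6811 0.0803 0.0643] err mm [0.1 0.8]
hinge [0.4466 0.1141] yaw -8.12 tilt 5.95 bar [0.6809 0.0805 0.0604]
-0.1 1 [ 0.55 -0.07  0.08] [ 0.55 -0.07  0.08]
0.1 38 [0.51 0.13 0.08] [0.56 0.14 0.12]
0.25 79 [0.61 0.25 0.08] [0.67 0.3  0.1 ]
0.3 746 [0.55 0.31 0.08] [0.69 0.35 0.14]
0.35 989 [0.55 0.35 0.09] [0.7  0.4  0.15]
[[ 0.14  0.98  0.1 ]
 [ 0.99 -0.14 -0.  ]
 [ 0.01  0.1  -0.99]]
[0.68259079 0.08048064 0.04452491] [0.67221857 0.08048064 0.14398554]
[44.7, -32.4, 5.8] [-0.31, 0.28, -4.49]
[47.1, -28.8, 5.9] [-0.31, 0.28, -4.49]
[49.2, -25.0, 6.0] [-0.31, 0.28, -4.49]
[51.0, -21.2, 6.1] [-0.31, 0.28, -4.49]
[52.4, -17.1, 6.2] [-0.31, 0.28, -4.49]
[53.6, -13.0, 6.4] [-0.31, 0.28, -4.49]
[54.4, -8.8, 6.6] [-0.31, 0.28, -4.49]
[54.9, -4.6, 6.8] [-0.31, 0.28, -4.49]
[55.1, -0.3, 7.1] [-0.31, 0.28, -4.49]
[54.9, 4.0, 7.4] [-0.31, 0.28, -4.49]
[54.4, 8.2, 7.7] [-0.31, 0.28, -4.49]
[53.5, 12.4, 8.0] [-0.31, 0.28, -4.49]
[52.3, 16.5, 8.3] [-0.31, 0.28, -4.49]
[50.8, 20.5, 8.7] [-0.31, 0.28, -4.49]
[49.0, 24.4, 9.1] [-0.31, 0.28, -4.49]
down
[-0.0, -0.0, 50.0] [0.0, 0.0, 0.0]
[-0.0, -0.0, 50.0] [0.0, 0.0, 0.0]
```

Call:
{"name": "apply_moves", "arguments": {"moves": [{"jaw": 0.4,"offset": [44.7,-32.4,5.8],"rot": [-0.31,0.28,-4.49]},{"jaw": 0.4,"offset": [47.1,-28.8,5.9],"rot": [-0.31,0.28,-4.49]},{"jaw": 0.4,"offset": [49.2,-25.0,6.0],"rot": [-0.31,0.28,-4.49]},{"jaw": 0.4,"offset": [51.0,-21.2,6.1],"rot": [-0.31,0.28,-4.49]},{"jaw": 0.4,"offset": [52.4,-17.1,6.2],"rot": [-0.31,0.28,-4.49]}]}}

```text
time_s: 1.82
eef_pos: [0.3205, -0.3431, 0.2023]
eef_rot: [0.012, 0.948, 0.317, 0.014]
wrist_force: [0.4, -0.9, -0.3]
opening: 0.399
grasp_force: 0.0
```

Call:
{"name": "apply_moves", "arguments": {"moves": [{"jaw": 0.4,"offset": [53.6,-13.0,6.4],"rot": [-0.31,0.28,-4.49]},{"jaw": 0.4,"offset": [54.4,-8.8,6.6],"rot": [-0.31,0.28,-4.49]},{"jaw": 0.4,"offset": [54.9,-4.6,6.8],"rot": [-0.31,0.28,-4.49]},{"jaw": 0.4,"offset": [55.1,-0.3,7.1],"rot": [-0.31,0.28,-4.49]},{"jaw": 0.4,"offset": [54.9,4.0,7.4],"rot": [-0.31,0.28,-4.49]}]}}

```text
time_s: 2.45
eef_pos: [0.4971, -0.1305, 0.1734]
eef_rot: [0.024, 0.868, 0.496, 0.027]
wrist_force: [0.2, -0.6, -0.2]
opening: 0.4
grasp_force: 0.0
```

Call:
{"name": "apply_moves", "arguments": {"moves": [{"jaw": 0.4,"offset": [54.4,8.2,7.7],"rot": [-0.31,0.28,-4.49]},{"jaw": 0.4,"offset": [53.5,12.4,8.0],"rot": [-0.31,0.28,-4.49]},{"jaw": 0.4,"offset": [52.3,16.5,8.3],"rot": [-0.31,0.28,-4.49]},{"jaw": 0.4,"offset": [50.8,20.5,8.7],"rot": [-0.31,0.28,-4.49]},{"jaw": 0.4,"offset": [49.0,24.4,9.1],"rot": [-0.31,0.28,-4.49]}]}}

```text
time_s: 3.08
eef_pos: [0.6733, 0.0819, 0.1439]
eef_rot: [0.034, 0.754, 0.655, 0.039]
wrist_force: [0.8, 0.2, -0.3]
opening: 0.401
grasp_force: 0.0
```

```bash
python3 - <<'E'
from h import *; from plan import *
a,d,K,T=cam("side"); 
save("s2.png",cv2.resize(a[120:270,230:430],(800,600),interpolation=cv2.INTER_CUBIC))
x=np.load("tray.npy"); p,R,o=now(); O,Rt=tframe(x); Rg=Rt*FLIP
tgt=O+Rt.apply([.238,0,-.016]); print(p,o["opening"],o["wrist_force"]); plan(p,R,tgt,Rg,5)
E
```

```text
[0.67562984 0.08701634 0.14284925] 0.3983337599185312 [-2.61862722  1.3003192   0.35961996]
[-1.5, -0.5, 19.7] [0.01, -0.05, 0.08]
[-1.4, -0.5, 19.7] [0.01, -0.05, 0.08]
[-1.4, -0.5, 19.7] [0.01, -0.05, 0.08]
[-1.4, -0.5, 19.7] [0.01, -0.05, 0.08]
[-1.4, -0.5, 19.7] [0.01, -0.05, 0.08]
```

View pics/s2.png

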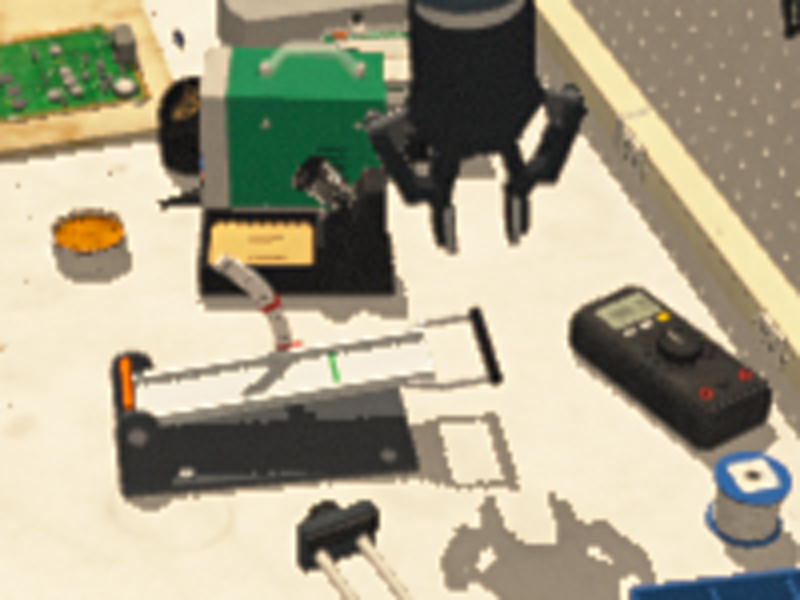

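Call:
{"name": "apply_moves", "arguments": {"moves": [{"jaw": 0.4,"offset": [0,0,20],"rot": [0,0,0]},{"jaw": 0.4,"offset": [0,0,25],"rot": [0,0,0]},{"jaw": 0.4,"offset": [0,0,25],"rot": [0,0,0]},{"jaw": 0.4,"offset": [0,0,20],"rot": [0,0,0]},{"jaw": 0.4,"offset": [0,0,10],"rot": [0,0,0]}]}}

```text
time_s: 3.75
eef_pos: [0.6812, 0.0795, 0.0426]
eef_rot: [0.033, 0.755, 0.654, 0.038]
wrist_force: [0.1, 0.4, -0.3]
opening: 0.401
grasp_force: 0.0
```

Call:
{"name": "apply_moves", "arguments": {"moves": [{"jaw": 0.4,"offset": [0,0,0],"rot": [0,0,0]},{"jaw": 0.2,"offset": [0,0,0],"rot": [0,0,0]},{"jaw": 0,"offset": [0,0,0],"rot": [0,0,0]},{"jaw": 0,"offset": [0,0,0],"rot": [0,0,0]},{"jaw": 0,"offset": [0,0,0],"rot": [0,0,0]}]}}

```text
time_s: 4.38
eef_pos: [0.6827, 0.0804, 0.0457]
eef_rot: [0.034, 0.755, 0.654, 0.039]
wrist_force: [-5.0, -0.4, 5.6]
opening: 0.09
grasp_force: 58.8
```

```bash
python3 - <<'E'
from h import *; from plan import *
a,d,K,T=cam("side"); 
save("s3.png",cv2.resize(a[120:270,230:430],(800,600),interpolation=cv2.INTER_CUBIC))
x=np.load("tray.npy"); p,R,o=now(); O,Rt=tframe(x); Rg=Rt*FLIP
print(p,o["opening"],o["grasp_force"],o["wrist_force"])
q=Rt.inv().apply(p-O); print("tcp in tray",q)
g=q+np.array([0,0,.016]); print(np.degrees(x[3]))
# arc by tilt delta
t0=x[3]
for t1 in np.radians([25]):
  n=10; d=(t1-t0)/n
  Ry=lambda t:Ro.from_euler("zy",[x[2],-t])
  P=lambda t:O+Ry(t).apply([.238,0,-.016])
  dp=P(t0+d)-P(t0); Ra=Ry(t0)*FLIP; Rb=Ry(t0+d)*FLIP
  print(n,Ra.inv().apply(dp)*1000,(Ra.inv()*Rb).as_rotvec(degrees=True),P(t1))
E
```

```text
[0.6826754  0.08038494 0.0456647 ] 0.09287082745704286 58.786765336990356 [-4.11541324 -0.58568439  6.89140752]
tcp in tray [ 2.38213861e-01 -6.61658556e-05 -1.48751323e-02]
5.9535555524974875
10 [ 0.05670313  0.39758416 -7.83981292] [-1.88556457e+00  2.68917674e-01  4.96984552e-17] [0.6668886  0.08048064 0.12107462]
```

View pics/s3.png

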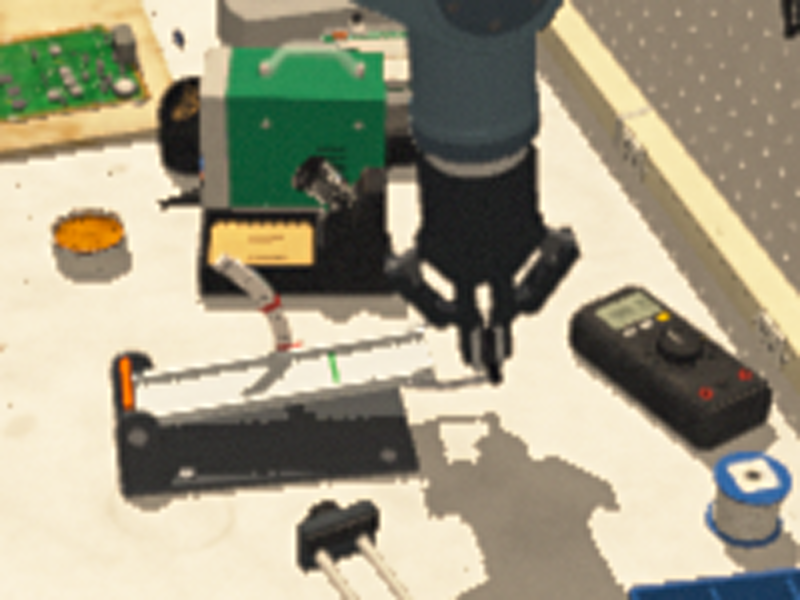

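```bash
sed -i 's/"zy"/"ZY"/' fit.py plan.py; python3 - <<'E'
from plan import *
x=np.load("tray.npy"); p,R,o=now(); ax=np.array([-np.sin(x[2]),np.cos(x[2]),0]); H=np.array([x[0],x[1],.036])
d=np.radians(-(25-x[3]*180/np.pi)/10); Q=Ro.from_rotvec(ax*d)
print(R.inv().apply(H+Q.apply(p-H)-p)*1000,(R.inv()*Q*R).as_rotvec(degrees=True))
Q=Ro.from_rotvec(ax*d*10); print("final tcp",H+Q.apply(p-H))
E
```

```text
[ 0.11797014  0.36197914 -7.92469948] [-1.90443364  0.00223916 -0.02824786]
final tcp [0.66662801 0.08267361 0.12296053]
```

Call:
{"name": "apply_moves", "arguments": {"moves": [{"jaw": 0,"offset": [0,0.3,-4],"rot": [-0.9,0,0]},{"jaw": 0,"offset": [0.1,0.4,-8],"rot": [-1.9,0,0]},{"jaw": 0,"offset": [0.1,0.4,-8],"rot": [-1.9,0,0]},{"jaw": 0,"offset": [0.1,0.4,-8],"rot": [-1.9,0,0]},{"jaw": 0,"offset": [0.1,0.4,-8],"rot": [-1.9,0,0]}]}}

```text
time_s: 5.05
eef_pos: [0.6788, 0.0809, 0.0799]
eef_rot: [0.09, 0.75, 0.649, 0.088]
wrist_force: [5.9, 0.6, -9.4]
opening: 0.089
grasp_force: 58.7
```

Call:
{"name": "apply_moves", "arguments": {"moves": [{"jaw": 0,"offset": [0.1,0.4,-8],"rot": [-1.9,0,0]},{"jaw": 0,"offset": [0.1,0.4,-8],"rot": [-1.9,0,0]},{"jaw": 0,"offset": [0.1,0.4,-8],"rot": [-1.9,0,0]},{"jaw": 0,"offset": [0.1,0.4,-8],"rot": [-1.9,0,0]},{"jaw": 0,"offset": [0.1,0.4,-6],"rot": [-1.4,0,0]}]}}

```text
time_s: 5.68
eef_pos: [0.6688, 0.0822, 0.1169]
eef_rot: [0.149, 0.741, 0.641, 0.139]
wrist_force: [6.8, 0.8, -8.9]
opening: 0.088
grasp_force: 58.8
```

Call:
{"name": "apply_moves", "arguments": {"moves": [{"jaw": 0,"offset": [0,0.2,-3],"rot": [-0.7,0,0]},{"jaw": 0,"offset": [0,0,-2],"rot": [-0.4,0,0]},{"jaw": 0,"offset": [0,0,0],"rot": [0,0,0]},{"jaw": 0,"offset": [0,0,0],"rot": [0,0,0]},{"jaw": 0,"offset": [0,0,0],"rot": [0,0,0]}]}}

```text
time_s: 6.3
eef_pos: [0.667, 0.0824, 0.1216]
eef_rot: [0.155, 0.739, 0.639, 0.144]
wrist_force: [4.5, -0.1, -6.3]
opening: 0.085
grasp_force: 59.2
```

```bash
python3 - <<'E'
from fit import *; from plan import *
x=np.load("tray.npy"); p,R,o=now(); print(p,o["wrist_force"],R.as_matrix()[:,2]); a=p+R.apply([0,0,-.0152]); print("bar",a, np.degrees(np.arcsin((a[2]-.036)/.238)))
tray((*x[:3],.43))
a,d,K,T=cam("side"); save("s4.png",cv2.resize(a[170:245,250:350],(800,600),interpolation=cv2.INTER_CUBIC))
E
```

```text
[0.66700893 0.08239535 0.12160548] [ 4.51182074 -0.14035561 -6.33799564] [ 0.41159802 -0.04480416 -0.91026351]
bar [0.66075264 0.08307637 0.13544148] 24.697116244708013
side green 10 [308.6 199.1] [0.5673 0.0993 0.092 ] err mm [-0.9 -1.3]
side orange 31 [259.9 216.6] [0.4372 0.1116 0.0505] err mm [1.8 0.2]
side bar 154 [342.2 181.3] [0.6492 0.0755 0.15  ] err mm [3.7 0.8]
top orange 25 [262.9 293.9] [0.4379 0.1186 0.0396] err mm [ 0.9 -1.6]
top bar 31 [280.6 206.1] [0.6592 0.066  0.1397] err mm [-0.4  7.1]
hinge [0.4496 0.114 ] yaw -13.68 tilt 30.25 bar [0.6494 0.0653 0.1559]
```

View pics/s4.png

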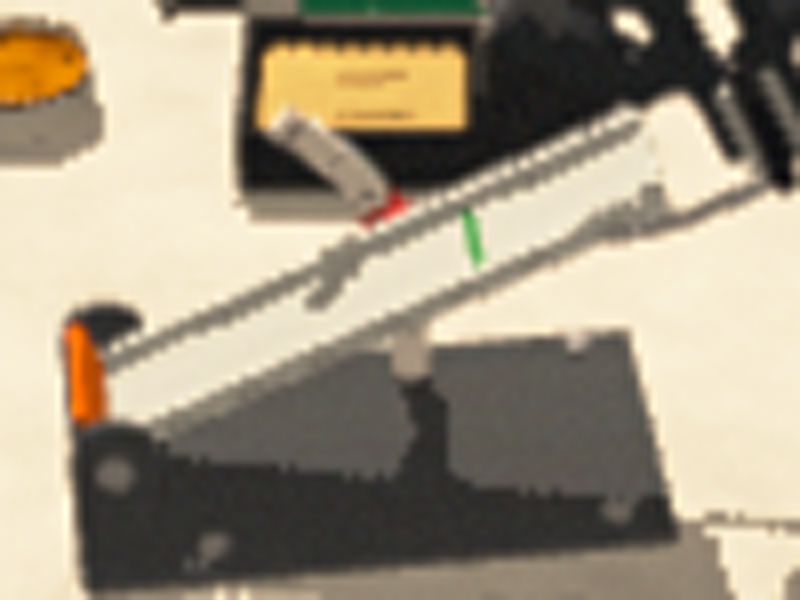

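```bash
cat > slope.py <<'E'
from h import *
def slope(yaw=np.radians(-8)):
    for n in("side","top"):
        ws=[]
        for _ in range(4):
            p,d,K,T=cam(n); W=cloud(d,K,T); I=p.astype(int)
            e=np.array([np.cos(yaw),np.sin(yaw)]); f=np.array([-e[1],e[0]])
            q=W[...,:2]-np.array([.4466,.114]); s=q@e; l=q@f
            m=(d>0)&(s>.02)&(s<.175)&(abs(l)<.014)&(W[...,2]>.035)&(W[...,2]<.15)
            ws.append(np.c_[s[m],l[m],W[m][:,2]])
        w=np.vstack(ws)
        for _ in range(3):
            A=np.c_[w[:,:2],np.ones(len(w))]; c=np.linalg.lstsq(A,w[:,2],rcond=None)[0]; r=w[:,2]-A@c; w=w[abs(r)<max(2*r.std(),.003)]
        print(n,len(w),"tilt",np.degrees(np.arctan(c[0])).round(2),"cross",np.degrees(np.arctan(c[1])).round(2),"z0",c[2].round(4),"rms",r.std().round(4))
slope()
E
python3 slope.py
```

```text
side 1530 tilt 24.57 cross -0.57 z0 0.0363 rms 0.0013
top 541 tilt 24.34 cross -1.3 z0 0.0344 rms 0.002
```

Call:
{"name": "apply_moves", "arguments": {"moves": [{"jaw": 0,"offset": [0,0,-1],"rot": [-0.2,0,0]},{"jaw": 0,"offset": [0,0,-1],"rot": [-0.3,0,0]},{"jaw": 0,"offset": [0,0,0],"rot": [0,0,0]},{"jaw": 0,"offset": [0,0,0],"rot": [0,0,0]},{"jaw": 0,"offset": [0,0,0],"rot": [0,0,0]}]}}

```text
time_s: 7.48
eef_pos: [0.6662, 0.0825, 0.1235]
eef_rot: [0.158, 0.739, 0.639, 0.147]
wrist_force: [4.4, 1.5, -7.8]
opening: 0.088
grasp_force: 59.0
```

Call:
{"name": "apply_moves", "arguments": {"moves": [{"jaw": 0.2,"offset": [0,0,0],"rot": [0,0,0]},{"jaw": 0.35,"offset": [0,0,0],"rot": [0,0,0]},{"jaw": 0.35,"offset": [0,0,0],"rot": [0,0,0]},{"jaw": 0.35,"offset": [0,0,0],"rot": [0,0,0]},{"jaw": 0.35,"offset": [0,0,-5],"rot": [0,0,0]}]}}

```text
time_s: 8.1
eef_pos: [0.6639, 0.0826, 0.1279]
eef_rot: [0.158, 0.739, 0.639, 0.147]
wrist_force: [-0.6, 0.4, 0.2]
opening: 0.345
grasp_force: 0.0
```

Call:
{"name": "apply_moves", "arguments": {"moves": [{"jaw": 0.35,"offset": [0,0,-20],"rot": [0,0,0]},{"jaw": 0.35,"offset": [0,0,-30],"rot": [0,0,0]},{"jaw": 0.35,"offset": [0,0,-40],"rot": [0,0,0]},{"jaw": 0.35,"offset": [0,0,-40],"rot": [0,0,0]},{"jaw": 0.35,"offset": [0,0,0],"rot": [0,0,0]}]}}

```text
time_s: 8.72
eef_pos: [0.6109, 0.0889, 0.2508]
eef_rot: [0.161, 0.738, 0.638, 0.15]
wrist_force: [0.5, 0.1, -0.1]
opening: 0.348
grasp_force: 0.0
```

```bash
python3 slope.py; python3 - <<'E'
from fit import *; from plan import *
x=np.load("tray.npy"); y=tray((*x[:3],.43)); np.save("tray2.npy",y)
O,Rt=tframe(y); print("load",O+Rt.apply([.165,0,0]))
for n in("side","top"):
    p,d,K,T=cam(n); W=cloud(d,K,T)
    for o in ctrl.outline_of(n,"heat_sink_1")[:3]:
        w=W[o["region"]]; w=w[(w[:,2]>.009)&(w[:,2]<.03)]
        if len(w)>5:
            c,s,a=cv2.minAreaRect(w[:,:2].astype(np.float32)*1000); print(n,round(o["score"],2),np.round(c,1),np.round(s),round(a,1),w[:,:2].mean(0).round(4))
    # dark top faces
    for c0 in((.448,-.261),(.556,-.356)):
        m=(p.max(-1)<80)&(np.hypot(W[...,0]-c0[0],W[...,1]-c0[1])<.035)&(W[...,2]>.009)&(W[...,2]<.03)
        w=W[m]; c,s,a=cv2.minAreaRect(w[:,:2].astype(np.float32)*1000); print(" dark",n,len(w),np.round(c,1),np.round(s),round(a,1),w.mean(0).round(4))
p,R,o=now(); print(p,o["opening"])
E
```

```text
side 1525 tilt 25.24 cross -0.5 z0 0.036 rms 0.0013
top 105 tilt 25.22 cross 0.68 z0 0.0336 rms 0.002
side green 9 [308.4 198.7] [0.5667 0.0985 0.0941] err mm [0.9 1. ]
side orange 28 [259.6 216.2] [0.4367 0.1128 0.0509] err mm [ 1.9 -0.8]
side bar 43 [344.8 183.6] [0.6571 0.0775 0.1405] err mm [-0.  -0.2]
top bar 43 [279.7 206.5] [0.6579 0.0681 0.1408] err mm [-0.4  3.1]
hinge [0.4497 0.119 ] yaw -14.03 tilt 27.96 bar [0.6537 0.0681 0.1476]
load [0.59111222 0.0836863  0.11335004]
side 0.66 [ 556.4 -356.1] [31. 29.] 62.8 [ 0.5559 -0.3569]
side 0.61 [ 447.7 -260.6] [31. 30.] 24.4 [ 0.4476 -0.2612]
 dark side 185 [ 447.6 -260.8] [31. 30.] 25.5 [ 0.4475 -0.262   0.0141]
 dark side 184 [ 556.5 -356.7] [30. 27.] 65.0 [ 0.5561 -0.3582  0.0148]
top 0.6 [ 450.5 -258.6] [29. 30.] 26.2 [ 0.4516 -0.2585]
top 0.56 [ 559.3 -355. ] [30. 30.] 63.0 [ 0.5585 -0.3545]
 dark top 82 [ 450.  -258.2] [29. 29.] 26.4 [ 0.4506 -0.2584  0.0143]
 dark top 88 [ 558.3 -353.8] [31. 27.] 63.9 [ 0.5577 -0.3539  0.0147]
[0.60961804 0.08858726 0.24580051] 0.35029363069809843
```

```bash
python3 - <<'E'
from fit import *; from plan import *
p,R,o=now(); x=np.load("tray.npy"); 
D=down(np.radians(25.5)); print(D.as_matrix().round(2))
up=np.array([.449,-.2596,.08]); plan(p,R,up,D,9)
E
```

```text
[[-0.43  0.9   0.  ]
 [ 0.9   0.43  0.  ]
 [ 0.    0.   -1.  ]]
[-41.1, -18.6, 11.0] [2.72, 0.72, -3.7]
[-40.0, -20.7, 11.4] [2.72, 0.72, -3.7]
[-38.7, -22.6, 12.0] [2.72, 0.72, -3.7]
[-37.3, -24.5, 12.6] [2.72, 0.72, -3.7]
[-35.9, -26.3, 13.3] [2.72, 0.72, -3.7]
[-34.3, -27.9, 14.2] [2.72, 0.72, -3.7]
[-32.6, -29.3, 15.1] [2.72, 0.72, -3.7]
[-30.9, -30.6, 16.1] [2.72, 0.72, -3.7]
[-29.1, -31.8, 17.2] [2.72, 0.72, -3.7]
```

Call:
{"name": "apply_moves", "arguments": {"moves": [{"jaw": 0.7,"offset": [-41.1,-18.6,11.0],"rot": [2.72,0.72,-3.7]},{"jaw": 0.7,"offset": [-40.0,-20.7,11.4],"rot": [2.72,0.72,-3.7]},{"jaw": 0.7,"offset": [-38.7,-22.6,12.0],"rot": [2.72,0.72,-3.7]},{"jaw": 0.7,"offset": [-37.3,-24.5,12.6],"rot": [2.72,0.72,-3.7]},{"jaw": 0.7,"offset": [-35.9,-26.3,13.3],"rot": [2.72,0.72,-3.7]}]}}

```text
time_s: 10.05
eef_pos: [0.5199, -0.1062, 0.1537]
eef_rot: [0.072, 0.634, 0.767, 0.066]
wrist_force: [0.5, 0.4, -0.5]
opening: 0.703
grasp_force: 0.0
```

Call:
{"name": "apply_moves", "arguments": {"moves": [{"jaw": 0.7,"offset": [-34.3,-27.9,14.2],"rot": [2.72,0.72,-3.7]},{"jaw": 0.7,"offset": [-32.6,-29.3,15.1],"rot": [2.72,0.72,-3.7]},{"jaw": 0.7,"offset": [-30.9,-30.6,16.1],"rot": [2.72,0.72,-3.7]},{"jaw": 0.7,"offset": [-29.1,-31.8,17.2],"rot": [2.72,0.72,-3.7]},{"jaw": 0.7,"offset": [0,0,0],"rot": [0,0,0]}]}}

```text
time_s: 10.68
eef_pos: [0.448, -0.2613, 0.0791]
eef_rot: [-0.001, 0.535, 0.845, -0.0]
wrist_force: [0.8, 0.6, -0.2]
opening: 0.701
grasp_force: 0.0
```

```bash
python3 slope.py; python3 - <<'E'
from fit import *; from plan import *
x=np.load("tray.npy"); y=tray((*x[:3],.43)); np.save("tray2.npy",y)
a,d,K,T=cam("side"); save("s5.png",cv2.resize(a[220:400,200:440],(800,600),interpolation=cv2.INTER_CUBIC))
p,R,o=now(); print(p,o["opening"]); D=down(np.radians(25.5))
plan(p,R,np.array([.449,-.2596,.0085]),D,4)
E
```

```text
side 0 tilt 0.0 cross 0.0 z0 0.0 rms nan
top 2318 tilt 25.28 cross 0.14 z0 0.0339 rms 0.002
side bar 40 [344.8 183.5] [0.6572 0.0776 0.1407] err mm [ 0.7 -0. ]
top green 8 [268.8 243.6] [0.5688 0.0992 0.093 ] err mm [0.6 0.8]
top orange 30 [264.3 294.1] [0.4375 0.1147 0.0422] err mm [-0.7 -0.8]
top bar 79 [273.  205.7] [0.6601 0.085  0.1408] err mm [-0.5  0.2]
hinge [0.4462 0.1151] yaw -7.71 tilt 24.31 bar [0.6611 0.0861 0.134 ]
[ 0.44935603 -0.25927845  0.08063249] 0.7001103814572474
[-0.0, -0.1, 18.0] [0.0, 0.01, 0.02]
[-0.0, -0.1, 18.0] [0.0, 0.01, 0.02]
[-0.0, -0.1, 18.0] [0.0, 0.01, 0.02]
[-0.0, -0.1, 18.0] [0.0, 0.01, 0.02]
  ret = _var(a, axis=axis, dtype=dtype, out=out, ddof=ddof,
  arrmean = um.true_divide(arrmean, div, out=arrmean,
  ret = ret.dtype.type(ret / rcount)
```

View pics/s5.png

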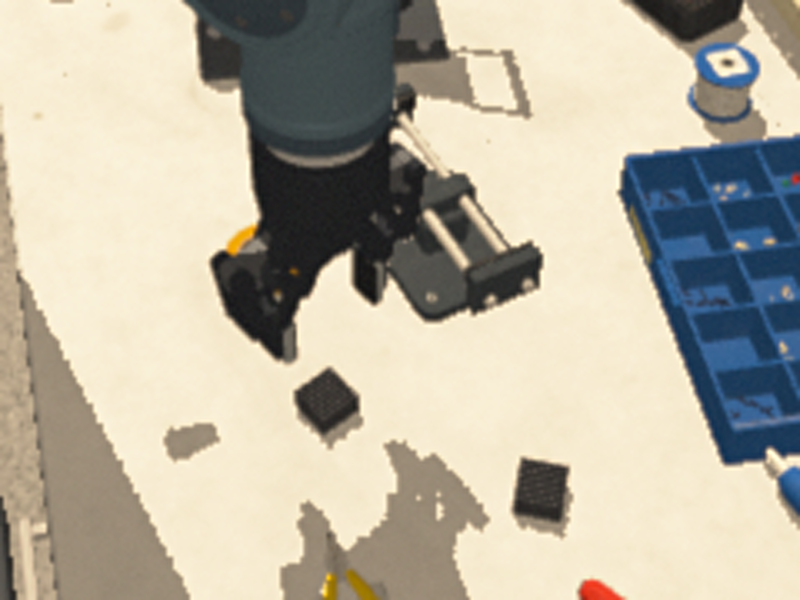

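Call:
{"name": "apply_moves", "arguments": {"moves": [{"jaw": 0.7,"offset": [0,0,25],"rot": [0,0,0]},{"jaw": 0.7,"offset": [0,0,25],"rot": [0,0,0]},{"jaw": 0.7,"offset": [0,0,15],"rot": [0,0,0]},{"jaw": 0.7,"offset": [0,0,6],"rot": [0,0,0]},{"jaw": 0.7,"offset": [0,0,0],"rot": [0,0,0]}]}}

```text
time_s: 11.85
eef_pos: [0.4492, -0.2596, 0.0094]
eef_rot: [0.0, 0.533, 0.846, -0.0]
wrist_force: [-0.2, 0.2, 0.3]
opening: 0.7
grasp_force: 0.0
```

Call:
{"name": "apply_moves", "arguments": {"moves": [{"jaw": 0.5,"offset": [0,0,0],"rot": [0,0,0]},{"jaw": 0.4,"offset": [0,0,0],"rot": [0,0,0]},{"jaw": 0.2,"offset": [0,0,0],"rot": [0,0,0]},{"jaw": 0.1,"offset": [0,0,0],"rot": [0,0,0]},{"jaw": 0.1,"offset": [0,0,0],"rot": [0,0,0]}]}}

```text
time_s: 12.48
eef_pos: [0.4496, -0.26, 0.0103]
eef_rot: [0.001, 0.533, 0.846, -0.0]
wrist_force: [-0.7, 0.2, 4.1]
opening: 0.324
grasp_force: 59.2
```

```bash
cat > place.py <<'E'
from plan import *
import sys
x=[.4466,.115,np.radians(-7.9),np.radians(25.2)]
p,R,o=now(); print(p,R.as_matrix()[:,2],o["opening"],o["grasp_force"])
h=float(sys.argv[1]) # TCP height above underside, mm
O,Rt=tframe(x); G=Ro.from_matrix(np.array([[-1,0,0],[0,1,0],[0,0,-1.]]))
Rg=Rt*G; Rg=near(Rg,R); print(Rg.as_matrix().round(2))
above=O+Rt.apply([.165,0,.06+h/1000]); end=O+Rt.apply([.165,0,.0015+h/1000])
lift=p+[0,0,.15]
print("via",above,end); print("lift 150, then"); plan(lift,R,above,Rg,10); print("final from here"); plan(p,R,end,Rg,5)
E
python3 place.py 9
```

```text
[ 0.44960829 -0.26003748  0.01034083] [ 9.77296185e-04 -1.33793642e-03 -9.99998627e-01] 0.32449620929324247 59.16821300983429
[[-0.9   0.14  0.42]
 [ 0.12  0.99 -0.06]
 [-0.43  0.   -0.9 ]]
via [0.56537961 0.09851797 0.16868665] [0.59005131 0.09509449 0.11575427]
lift 150, then
[27.4, 25.9, -0.9] [-1.25, -2.3, -5.56]
[24.7, 28.5, -1.3] [-1.25, -2.3, -5.56]
[21.7, 30.7, -1.6] [-1.25, -2.3, -5.56]
[18.6, 32.7, -1.7] [-1.25, -2.3, -5.56]
[15.3, 34.4, -1.7] [-1.25, -2.3, -5.56]
[11.8, 35.8, -1.5] [-1.25, -2.3, -5.56]
[8.2, 36.8, -1.1] [-1.25, -2.3, -5.56]
[4.6, 37.4, -0.5] [-1.25, -2.3, -5.56]
[0.9, 37.7, 0.2] [-1.25, -2.3, -5.56]
[-2.7, 37.6, 1.0] [-1.25, -2.3, -5.56]
final from here
[51.9, 56.0, -21.2] [-2.49, -4.6, -11.12]
[38.3, 65.7, -22.1] [-2.49, -4.6, -11.12]
[23.1, 72.7, -21.6] [-2.49, -4.6, -11.12]
[6.9, 76.5, -19.5] [-2.49, -4.6, -11.12]
[-9.5, 77.0, -16.1] [-2.49, -4.6, -11.12]
```

Call:
{"name": "apply_moves", "arguments": {"moves": [{"jaw": 0.1,"offset": [0,0,-5],"rot": [0,0,0]},{"jaw": 0.1,"offset": [0,0,-30],"rot": [0,0,0]},{"jaw": 0.1,"offset": [0,0,-45],"rot": [0,0,0]},{"jaw": 0.1,"offset": [0,0,-45],"rot": [0,0,0]},{"jaw": 0.1,"offset": [0,0,-25],"rot": [0,0,0]}]}}

```text
time_s: 13.1
eef_pos: [0.4499, -0.2603, 0.1624]
eef_rot: [0.002, 0.533, 0.846, -0.001]
wrist_force: [0.4, 0.4, -0.5]
opening: 0.324
grasp_force: 59.3
```

Call:
{"name": "apply_moves", "arguments": {"moves": [{"jaw": 0.1,"offset": [27.4,25.9,-0.9],"rot": [-1.25,-2.3,-5.56]},{"jaw": 0.1,"offset": [24.7,28.5,-1.3],"rot": [-1.25,-2.3,-5.56]},{"jaw": 0.1,"offset": [21.7,30.7,-1.6],"rot": [-1.25,-2.3,-5.56]},{"jaw": 0.1,"offset": [18.6,32.7,-1.7],"rot": [-1.25,-2.3,-5.56]},{"jaw": 0.1,"offset": [15.3,34.4,-1.7],"rot": [-1.25,-2.3,-5.56]}]}}

```text
time_s: 13.72
eef_pos: [0.5071, -0.079, 0.164]
eef_rot: [0.114, 0.31, 0.944, -0.008]
wrist_force: [0.5, -0.2, -0.2]
opening: 0.324
grasp_force: 59.3
```

Call:
{"name": "apply_moves", "arguments": {"moves": [{"jaw": 0.1,"offset": [11.8,35.8,-1.5],"rot": [-1.25,-2.3,-5.56]},{"jaw": 0.1,"offset": [8.2,36.8,-1.1],"rot": [-1.25,-2.3,-5.56]},{"jaw": 0.1,"offset": [4.6,37.4,-0.5],"rot": [-1.25,-2.3,-5.56]},{"jaw": 0.1,"offset": [0.9,37.7,0.2],"rot": [-1.25,-2.3,-5.56]},{"jaw": 0.1,"offset": [-2.7,37.6,1.0],"rot": [-1.25,-2.3,-5.56]}]}}

```text
time_s: 14.35
eef_pos: [0.5649, 0.1004, 0.1684]
eef_rot: [0.218, 0.066, 0.974, -0.014]
wrist_force: [0.6, -0.2, -1.0]
opening: 0.329
grasp_force: 59.3
```

```bash
python3 - <<'E'
from h import *
for _ in range(6): a,d,K,T=cam("side")
save("s6.png",cv2.resize(a[130:250,240:400],(800,600),interpolation=cv2.INTER_CUBIC))
E
python3 place.py 10 | grep -v "^\[\[" | tail -6; python3 -c "
from plan import *; p,R,o=now(); print(p,R.as_matrix().round(3),o['opening'],o['grasp_force'],o['wrist_force'])"
```

```text
final from here
[-0.2, 0.0, 11.5] [0.01, -0.02, -0.02]
[-0.2, 0.0, 11.5] [0.01, -0.02, -0.02]
[-0.2, 0.0, 11.5] [0.01, -0.02, -0.02]
[-0.2, 0.0, 11.5] [0.01, -0.02, -0.02]
[-0.2, 0.0, 11.5] [0.01, -0.02, -0.02]
[0.56473473 0.0984819  0.1681345 ] [[-0.897  0.139  0.421]
 [ 0.126  0.99  -0.058]
 [-0.425  0.001 -0.905]] 0.32321894708356586 59.353909492492676 [ 0.57951495 -0.06216403 -0.58156744]
```

View pics/s6.png

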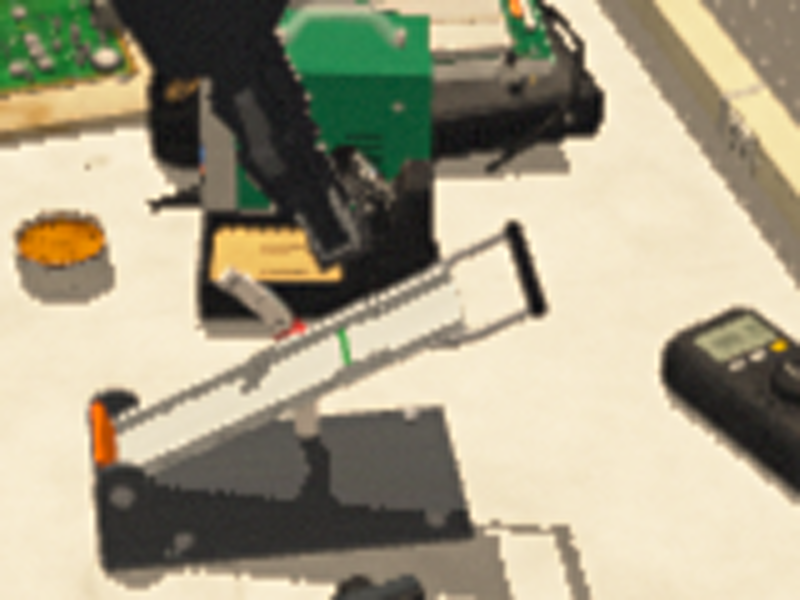

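Call:
{"name": "apply_moves", "arguments": {"moves": [{"jaw": 0.1,"offset": [0,0,15],"rot": [0,0,0]},{"jaw": 0.1,"offset": [0,0,20],"rot": [0,0,0]},{"jaw": 0.1,"offset": [0,0,12],"rot": [0,0,0]},{"jaw": 0.1,"offset": [0,0,7],"rot": [0,0,0]},{"jaw": 0.1,"offset": [0,0,2],"rot": [0,0,0]}]}}

```text
time_s: 15.28
eef_pos: [0.5884, 0.0957, 0.1168]
eef_rot: [0.217, 0.068, 0.974, -0.014]
wrist_force: [0.0, -0.0, -0.4]
opening: 0.326
grasp_force: 59.4
```

Call:
{"name": "apply_moves", "arguments": {"moves": [{"jaw": 0.1,"offset": [0,0,0],"rot": [0,0,0]},{"jaw": 0.1,"offset": [0,0,0],"rot": [0,0,0]},{"jaw": 0.1,"offset": [0,0,0],"rot": [0,0,0]},{"jaw": 0.1,"offset": [0,0,0],"rot": [0,0,0]},{"jaw": 0.1,"offset": [0,0,0],"rot": [0,0,0]}]}}

```text
time_s: 15.9
eef_pos: [0.5885, 0.0959, 0.1175]
eef_rot: [0.217, 0.067, 0.974, -0.014]
wrist_force: [-0.2, 0.2, -0.4]
opening: 0.33
grasp_force: 59.4
```

```bash
python3 - <<'E'
from h import *
a,d,K,T=cam("side"); b,d2,K2,T2=cam("top")
C=np.zeros((600,800,3),np.uint8); C[:,:500]=cv2.resize(a[170:230,290:340],(500,600),interpolation=cv2.INTER_CUBIC); C[:,500:]=cv2.resize(b[190:290,245:295],(300,600),interpolation=cv2.INTER_CUBIC)
save("s7.png",C)
E
python3 place.py 10 | tail -6; python3 -c "
from plan import *; p,R,o=now(); print(p,o['opening'],o['grasp_force'],o['wrist_force'])"
```

```text
final from here
[-0.2, -0.1, 0.2] [0.01, -0.01, -0.01]
[-0.2, -0.1, 0.2] [0.01, -0.01, -0.01]
[-0.2, -0.1, 0.2] [0.01, -0.01, -0.01]
[-0.2, -0.1, 0.2] [0.01, -0.01, -0.01]
[-0.2, -0.1, 0.2] [0.01, -0.01, -0.01]
[0.58846192 0.09590532 0.11739028] 0.31992230258941623 59.35922563076019 [ 0.10389839 -0.49682686  0.1064688 ]
```

View pics/s7.png

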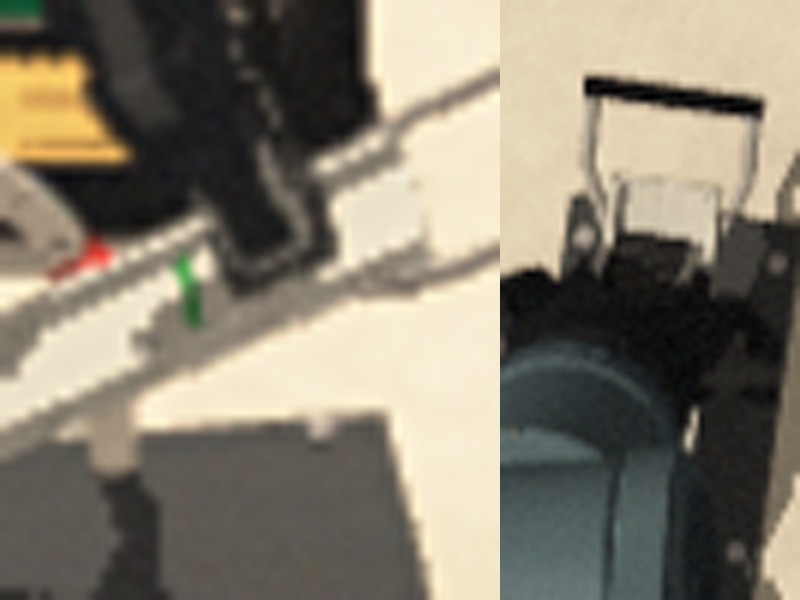

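Call:
{"name": "apply_moves", "arguments": {"moves": [{"jaw": 0.1,"offset": [0,-1,0.5],"rot": [0,0,0]},{"jaw": 0.1,"offset": [0,0,0.5],"rot": [0,0,0]},{"jaw": 0.1,"offset": [0,0,0.5],"rot": [0,0,0]},{"jaw": 0.1,"offset": [0,0,0],"rot": [0,0,0]},{"jaw": 0.1,"offset": [0,0,0],"rot": [0,0,0]}]}}

```text
time_s: 16.62
eef_pos: [0.5889, 0.0948, 0.1159]
eef_rot: [0.217, 0.067, 0.974, -0.014]
wrist_force: [-1.6, -0.0, -0.5]
opening: 0.328
grasp_force: 59.4
```

Call:
{"name": "apply_moves", "arguments": {"moves": [{"jaw": 0.1,"offset": [0,0,0.5],"rot": [0,0,0]},{"jaw": 0.1,"offset": [0,0,0.5],"rot": [0,0,0]},{"jaw": 0.1,"offset": [0,0,0],"rot": [0,0,0]},{"jaw": 0.1,"offset": [0,0,0],"rot": [0,0,0]},{"jaw": 0.1,"offset": [0,0,0],"rot": [0,0,0]}]}}

```text
time_s: 17.25
eef_pos: [0.5893, 0.0948, 0.1151]
eef_rot: [0.217, 0.067, 0.974, -0.014]
wrist_force: [-2.0, 0.2, 1.6]
opening: 0.324
grasp_force: 59.6
```

Call:
{"name": "apply_moves", "arguments": {"moves": [{"jaw": 0.45,"offset": [0,0,0],"rot": [0,0,0]},{"jaw": 0.6,"offset": [0,0,0],"rot": [0,0,0]},{"jaw": 0.6,"offset": [0,0,0],"rot": [0,0,0]},{"jaw": 0.6,"offset": [0,0,-5],"rot": [0,0,0]},{"jaw": 0.6,"offset": [0,0,-15],"rot": [0,0,0]}]}}

```text
time_s: 17.88
eef_pos: [0.5802, 0.0959, 0.133]
eef_rot: [0.216, 0.067, 0.974, -0.014]
wrist_force: [0.1, -0.0, -0.6]
opening: 0.599
grasp_force: 0.0
```

Call:
{"name": "apply_moves", "arguments": {"moves": [{"jaw": 0.7,"offset": [0,0,-30],"rot": [0,0,0]},{"jaw": 0.7,"offset": [0,0,-40],"rot": [0,0,0]},{"jaw": 0.7,"offset": [0,0,-30],"rot": [0,0,0]},{"jaw": 0.7,"offset": [0,0,0],"rot": [0,0,0]},{"jaw": 0.7,"offset": [0,0,0],"rot": [0,0,0]}]}}

```text
time_s: 18.5
eef_pos: [0.5386, 0.1016, 0.2236]
eef_rot: [0.217, 0.067, 0.974, -0.014]
wrist_force: [-0.3, -0.0, 0.2]
opening: 0.703
grasp_force: 0.0
```

```bash
python3 - <<'E'
from h import *; from plan import *
for _ in range(4): a,d,K,T=cam("side")
W=cloud(d,K,T)
save("s8.png",cv2.resize(a[130:250,240:400],(800,600),interpolation=cv2.INTER_CUBIC))
for o in ctrl.outline_of("side","heat_sink_1")[:3]:
    w=W[o["region"]]; print(round(o["score"],2),o["position"],np.median(w,0).round(3))
p,R,o=now(); print(p)
D=near(down(np.radians(63.5)),R); print(D.as_matrix().round(2)); plan(p,R,np.array([.5575,-.3553,.08]),D,10)
E
```

```text
0.57 [363.7, 364.9] [ 0.556 -0.361  0.014]
[0.53846772 0.10150748 0.2224525 ]
[[-0.89  0.45  0.  ]
 [ 0.45  0.89  0.  ]
 [ 0.    0.   -1.  ]]
[-1.4, -45.0, 16.3] [0.41, 2.48, 1.83]
[-3.5, -44.8, 16.5] [0.41, 2.48, 1.83]
[-5.7, -44.5, 16.7] [0.41, 2.48, 1.83]
[-7.8, -44.2, 16.7] [0.41, 2.48, 1.83]
[-10.0, -43.8, 16.6] [0.41, 2.48, 1.83]
[-12.1, -43.3, 16.5] [0.41, 2.48, 1.83]
[-14.1, -42.8, 16.2] [0.41, 2.48, 1.83]
[-16.2, -42.2, 15.8] [0.41, 2.48, 1.83]
[-18.2, -41.5, 15.4] [0.41, 2.48, 1.83]
[-20.2, -40.8, 14.9] [0.41, 2.48, 1.83]
```

View pics/s8.png

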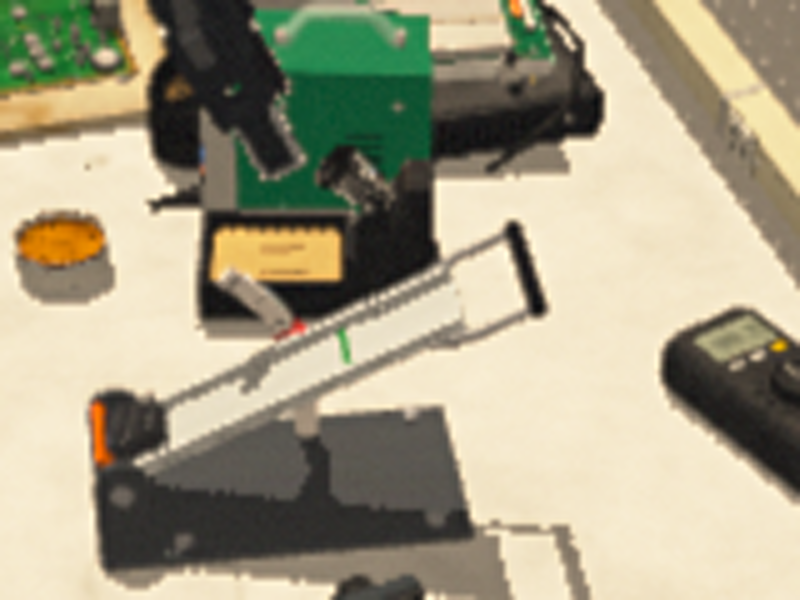

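Call:
{"name": "apply_moves", "arguments": {"moves": [{"jaw": 0.7,"offset": [-1.4,-45.0,16.3],"rot": [0.41,2.48,1.83]},{"jaw": 0.7,"offset": [-3.5,-44.8,16.5],"rot": [0.41,2.48,1.83]},{"jaw": 0.7,"offset": [-5.7,-44.5,16.7],"rot": [0.41,2.48,1.83]},{"jaw": 0.7,"offset": [-7.8,-44.2,16.7],"rot": [0.41,2.48,1.83]},{"jaw": 0.7,"offset": [-10.0,-43.8,16.6],"rot": [0.41,2.48,1.83]}]}}

```text
time_s: 19.38
eef_pos: [0.5483, -0.1283, 0.1514]
eef_rot: [0.109, 0.15, 0.983, -0.007]
wrist_force: [1.2, -0.0, 0.4]
opening: 0.703
grasp_force: 0.0
```

Call:
{"name": "apply_moves", "arguments": {"moves": [{"jaw": 0.7,"offset": [-12.1,-43.3,16.5],"rot": [0.41,2.48,1.83]},{"jaw": 0.7,"offset": [-14.1,-42.8,16.2],"rot": [0.41,2.48,1.83]},{"jaw": 0.7,"offset": [-16.2,-42.2,15.8],"rot": [0.41,2.48,1.83]},{"jaw": 0.7,"offset": [-18.2,-41.5,15.4],"rot": [0.41,2.48,1.83]},{"jaw": 0.7,"offset": [-20.2,-40.8,14.9],"rot": [0.41,2.48,1.83]}]}}

```text
time_s: 20.0
eef_pos: [0.5579, -0.3565, 0.0795]
eef_rot: [-0.0, 0.23, 0.973, 0.001]
wrist_force: [0.6, -0.1, 0.5]
opening: 0.7
grasp_force: 0.0
```

```bash
python3 - <<'E'
from fit import *; from plan import *
for n in("side","top","side","top"):
    p,d,K,T=cam(n); W=cloud(d,K,T)
    for c0 in((.5575,-.3553),):
        m=(p.max(-1)<80)&(np.hypot(W[...,0]-c0[0],W[...,1]-c0[1])<.03)&(W[...,2]>.009)&(W[...,2]<.022)
        w=W[m]
        if len(w)>5: c,s,a=cv2.minAreaRect(w[:,:2].astype(np.float32)*1000); print(" dark",n,len(w),np.round(c,1),np.round(s),round(a,1))
    # things on chute
    O,Rt=tframe([.4466,.115,np.radians(-7.9),np.radians(25.2)])
    L=Rt.inv().apply((W-O).reshape(-1,3)).reshape(W.shape)
    m=(p.max(-1)<80)&(L[...,0]>-.005)&(L[...,0]<.2)&(abs(L[...,1])<.02)&(L[...,2]>.009)&(L[...,2]<.03)
    if m.sum(): print(n,"on chute",m.sum(),L[m].min(0).round(3),L[m].max(0).round(3),np.median(L[m],0).round(3))
p,R,o=now(); D=down(np.radians(63.5)); print(p); plan(p,R,np.array([.5575,-.3553,.0085]),near(D,R),4)
E
python3 slope.py 2>/dev/null
```

```text
dark side 147 [ 556.7 -357.5] [28. 28.] 60.4
side on chute 73 [ 0.001 -0.019  0.009] [0.029 0.014 0.019] [ 0.016 -0.005  0.015]
 dark top 39 [ 561.3 -349.1] [17. 28.] 62.6
top on chute 117 [ 0.001 -0.016  0.009] [0.033 0.014 0.02 ] [ 0.017 -0.001  0.014]
 dark side 123 [ 555.9 -358.8] [26. 27.] 62.6
side on chute 73 [ 0.    -0.018  0.009] [0.029 0.014 0.018] [ 0.015 -0.004  0.014]
 dark top 28 [ 560.5 -344.8] [13. 24.] 49.2
top on chute 113 [ 0.002 -0.015  0.009] [0.033 0.014 0.019] [ 0.018 -0.001  0.014]
[ 0.55743427 -0.35531957  0.07907496]
[-0.0, -0.0, 17.6] [0.04, -0.02, -0.02]
[-0.0, -0.0, 17.6] [0.04, -0.02, -0.02]
[-0.0, -0.0, 17.6] [0.04, -0.02, -0.02]
[-0.0, 0.0, 17.6] [0.04, -0.02, -0.02]
side 372 tilt 23.54 cross -0.74 z0 0.0377 rms 0.0014
top 2310 tilt 25.12 cross -0.59 z0 0.0343 rms 0.0022
```

Call:
{"name": "apply_moves", "arguments": {"moves": [{"jaw": 0.7,"offset": [0,0,25],"rot": [0,0,0]},{"jaw": 0.7,"offset": [0,0,25],"rot": [0,0,0]},{"jaw": 0.7,"offset": [0,0,15],"rot": [0,0,0]},{"jaw": 0.7,"offset": [0,0,6],"rot": [0,0,0]},{"jaw": 0.7,"offset": [0,0,0],"rot": [0,0,0]}]}}

```text
time_s: 21.22
eef_pos: [0.5585, -0.3551, 0.0103]
eef_rot: [0.001, 0.229, 0.973, 0.0]
wrist_force: [0.5, 0.4, 0.7]
opening: 0.701
grasp_force: 0.0
```

Call:
{"name": "apply_moves", "arguments": {"moves": [{"jaw": 0.5,"offset": [0,0,0],"rot": [0,0,0]},{"jaw": 0.4,"offset": [0,0,0],"rot": [0,0,0]},{"jaw": 0.2,"offset": [0,0,0],"rot": [0,0,0]},{"jaw": 0.1,"offset": [0,0,0],"rot": [0,0,0]},{"jaw": 0.1,"offset": [0,0,0],"rot": [0,0,0]}]}}

```text
time_s: 21.85
eef_pos: [0.5591, -0.3556, 0.0114]
eef_rot: [0.002, 0.229, 0.973, 0.0]
wrist_force: [-0.4, 0.6, 7.2]
opening: 0.321
grasp_force: 59.6
```

```bash
sed -i 's/\[.165,0,/[.165,-.001,/g' place.py; python3 place.py 9.5
```

```text
[ 0.55906596 -0.35564824  0.01136046] [ 3.51404921e-03 -7.61860943e-04 -9.99993535e-01] 0.3214745437324521 59.57446753978729
[[-0.9   0.14  0.42]
 [ 0.12  0.99 -0.06]
 [-0.43  0.   -0.9 ]]
via [0.5650313  0.09755672 0.16913906] [0.58970299 0.09413324 0.11620668]
lift 150, then
[19.7, 40.8, -0.8] [-0.41, -2.48, -1.83]
[18.3, 41.4, -1.3] [-0.41, -2.48, -1.83]
[16.9, 42.0, -1.8] [-0.41, -2.48, -1.83]
[15.5, 42.5, -2.2] [-0.41, -2.48, -1.83]
[14.0, 43.0, -2.5] [-0.41, -2.48, -1.83]
[12.5, 43.5, -2.8] [-0.41, -2.48, -1.83]
[11.0, 43.9, -3.0] [-0.41, -2.48, -1.83]
[9.5, 44.2, -3.1] [-0.41, -2.48, -1.83]
[7.9, 44.5, -3.2] [-0.41, -2.48, -1.83]
[6.3, 44.8, -3.2] [-0.41, -2.48, -1.83]
final from here
[34.6, 83.3, -21.0] [-0.81, -4.95, -3.66]
[27.3, 85.5, -22.5] [-0.81, -4.95, -3.66]
[19.8, 87.4, -23.3] [-0.81, -4.95, -3.66]
[12.1, 88.7, -23.4] [-0.81, -4.95, -3.66]
[4.4, 89.6, -22.9] [-0.81, -4.95, -3.66]
```

Call:
{"name": "apply_moves", "arguments": {"moves": [{"jaw": 0.1,"offset": [0,0,-5],"rot": [0,0,0]},{"jaw": 0.1,"offset": [0,0,-30],"rot": [0,0,0]},{"jaw": 0.1,"offset": [0,0,-45],"rot": [0,0,0]},{"jaw": 0.1,"offset": [0,0,-45],"rot": [0,0,0]},{"jaw": 0.1,"offset": [0,0,-25],"rot": [0,0,0]}]}}

```text
time_s: 22.48
eef_pos: [0.5588, -0.3558, 0.1633]
eef_rot: [0.002, 0.229, 0.973, -0.0]
wrist_force: [-1.1, -0.1, -0.5]
opening: 0.32
grasp_force: 59.1
```

Call:
{"name": "apply_moves", "arguments": {"moves": [{"jaw": 0.1,"offset": [19.7,40.8,-0.8],"rot": [-0.41,-2.48,-1.83]},{"jaw": 0.1,"offset": [18.3,41.4,-1.3],"rot": [-0.41,-2.48,-1.83]},{"jaw": 0.1,"offset": [16.9,42.0,-1.8],"rot": [-0.41,-2.48,-1.83]},{"jaw": 0.1,"offset": [15.5,42.5,-2.2],"rot": [-0.41,-2.48,-1.83]},{"jaw": 0.1,"offset": [14.0,43.0,-2.5],"rot": [-0.41,-2.48,-1.83]}]}}

```text
time_s: 23.1
eef_pos: [0.5607, -0.1272, 0.1643]
eef_rot: [0.111, 0.149, 0.983, -0.007]
wrist_force: [0.6, 0.8, -0.1]
opening: 0.321
grasp_force: 59.1
```

Call:
{"name": "apply_moves", "arguments": {"moves": [{"jaw": 0.1,"offset": [12.5,43.5,-2.8],"rot": [-0.41,-2.48,-1.83]},{"jaw": 0.1,"offset": [11.0,43.9,-3.0],"rot": [-0.41,-2.48,-1.83]},{"jaw": 0.1,"offset": [9.5,44.2,-3.1],"rot": [-0.41,-2.48,-1.83]},{"jaw": 0.1,"offset": [7.9,44.5,-3.2],"rot": [-0.41,-2.48,-1.83]},{"jaw": 0.1,"offset": [6.3,44.8,-3.2],"rot": [-0.41,-2.48,-1.83]}]}}

```text
time_s: 23.72
eef_pos: [0.5637, 0.0994, 0.1686]
eef_rot: [0.218, 0.067, 0.974, -0.014]
wrist_force: [0.5, -0.3, -0.3]
opening: 0.324
grasp_force: 59.1
```

```bash
python3 - <<'E'
from h import *
for _ in range(8): a,d,K,T=cam("side")
E
python3 place.py 11 | tail -5; python3 -c "
from plan import *; p,R,o=now(); print(p,R.as_matrix().round(3),o['opening'],o['grasp_force'],o['wrist_force'])"
```

```text
[-0.1, 0.2, 11.3] [0.0, -0.01, -0.03]
[-0.1, 0.2, 11.3] [0.0, -0.01, -0.03]
[-0.1, 0.2, 11.3] [0.0, -0.01, -0.03]
[-0.1, 0.2, 11.3] [0.0, -0.01, -0.03]
[-0.1, 0.2, 11.3] [0.0, -0.01, -0.03]
[0.56446709 0.09667991 0.16856001] [[-0.896  0.139  0.421]
 [ 0.127  0.99  -0.058]
 [-0.425  0.001 -0.905]] 0.32141855371239675 59.134971499443054 [-0.58980425 -0.24169789 -0.77863107]
```

Call:
{"name": "apply_moves", "arguments": {"moves": [{"jaw": 0.1,"offset": [0,0.5,15],"rot": [0,0,0]},{"jaw": 0.1,"offset": [0,0,20],"rot": [0,0,0]},{"jaw": 0.1,"offset": [0,0,12],"rot": [0,0,0]},{"jaw": 0.1,"offset": [0,0,6],"rot": [0,0,0]},{"jaw": 0.1,"offset": [0,0,2],"rot": [0,0,0]}]}}

```text
time_s: 24.75
eef_pos: [0.5874, 0.0951, 0.1182]
eef_rot: [0.217, 0.068, 0.974, -0.014]
wrist_force: [0.4, -0.3, -0.1]
opening: 0.322
grasp_force: 59.1
```

Call:
{"name": "apply_moves", "arguments": {"moves": [{"jaw": 0.1,"offset": [0,0,0.5],"rot": [0,0,0]},{"jaw": 0.1,"offset": [0,0,0.5],"rot": [0,0,0]},{"jaw": 0.1,"offset": [0,0,0],"rot": [0,0,0]},{"jaw": 0.1,"offset": [0,0,0],"rot": [0,0,0]},{"jaw": 0.1,"offset": [0,0,0],"rot": [0,0,0]}]}}

```text
time_s: 25.38
eef_pos: [0.5878, 0.0953, 0.1179]
eef_rot: [0.217, 0.067, 0.974, -0.014]
wrist_force: [0.5, -0.7, -0.8]
opening: 0.321
grasp_force: 59.1
```

Call:
{"name": "apply_moves", "arguments": {"moves": [{"jaw": 0.1,"offset": [0,0,0.5],"rot": [0,0,0]},{"jaw": 0.1,"offset": [0,0,0.3],"rot": [0,0,0]},{"jaw": 0.1,"offset": [0,0,0],"rot": [0,0,0]},{"jaw": 0.1,"offset": [0,0,0],"rot": [0,0,0]},{"jaw": 0.1,"offset": [0,0,0],"rot": [0,0,0]}]}}

```text
time_s: 26.0
eef_pos: [0.5881, 0.0952, 0.117]
eef_rot: [0.217, 0.067, 0.974, -0.014]
wrist_force: [0.1, -0.4, 0.2]
opening: 0.323
grasp_force: 59.1
```

```bash
python3 place.py 11 | tail -5; python3 -c "
from plan import *; p,R,o=now(); O,Rt=tframe([.4466,.115,np.radians(-7.9),np.radians(25.2)]); print(p,Rt.inv().apply(p-O),o['grasp_force'],o['wrist_force'])"
```

```text
[-0.2, -0.2, -0.0] [0.01, -0.01, -0.01]
[-0.2, -0.2, -0.0] [0.01, -0.01, -0.01]
[-0.2, -0.2, -0.0] [0.01, -0.01, -0.01]
[-0.2, -0.2, -0.0] [0.01, -0.01, -0.01]
[-0.2, -0.2, -0.0] [0.01, -0.01, -0.01]
[0.58811459 0.09515007 0.11702247] [ 0.1637973  -0.00021114  0.01246754] 59.139543771743774 [ 0.0826464  -0.4050888   0.18011087]
```

Call:
{"name": "apply_moves", "arguments": {"moves": [{"jaw": 0.1,"offset": [0,-0.5,0.5],"rot": [0,0,0]},{"jaw": 0.1,"offset": [0,0,0.5],"rot": [0,0,0]},{"jaw": 0.1,"offset": [0,0,0.5],"rot": [0,0,0]},{"jaw": 0.1,"offset": [0,0,0],"rot": [0,0,0]},{"jaw": 0.1,"offset": [0,0,0],"rot": [0,0,0]}]}}

```text
time_s: 26.62
eef_pos: [0.5886, 0.0946, 0.1158]
eef_rot: [0.217, 0.067, 0.974, -0.014]
wrist_force: [-4.3, -0.3, 5.3]
opening: 0.325
grasp_force: 59.9
```

Call:
{"name": "apply_moves", "arguments": {"moves": [{"jaw": 0.1,"offset": [0,0,-0.5],"rot": [0,0,0]},{"jaw": 0.45,"offset": [0,0,0],"rot": [0,0,0]},{"jaw": 0.6,"offset": [0,0,0],"rot": [0,0,0]},{"jaw": 0.6,"offset": [0,0,0],"rot": [0,0,0]},{"jaw": 0.6,"offset": [0,0,-5],"rot": [0,0,0]}]}}

```text
time_s: 27.25
eef_pos: [0.5861, 0.0949, 0.1204]
eef_rot: [0.217, 0.067, 0.974, -0.014]
wrist_force: [-0.3, -0.5, 0.2]
opening: 0.599
grasp_force: 0.0
```

Call:
{"name": "apply_moves", "arguments": {"moves": [{"jaw": 0.6,"offset": [0,0,-30],"rot": [0,0,0]},{"jaw": 0.6,"offset": [0,0,-45],"rot": [0,0,0]},{"jaw": 0.6,"offset": [0,-45,-15],"rot": [0,0,0]},{"jaw": 0.6,"offset": [0,-60,-5],"rot": [0,0,0]},{"jaw": 0.6,"offset": [0,-60,0],"rot": [0,0,0]}]}}

```text
time_s: 27.88
eef_pos: [0.5237, -0.0642, 0.208]
eef_rot: [0.219, 0.066, 0.973, -0.015]
wrist_force: [1.0, -1.2, 0.6]
opening: 0.6
grasp_force: 0.0
```

Call:
{"name": "apply_moves", "arguments": {"moves": [{"jaw": 0.6,"offset": [0,-60,0],"rot": [0,0,0]},{"jaw": 0.6,"offset": [0,-60,0],"rot": [0,0,0]},{"jaw": 0.6,"offset": [0,-60,0],"rot": [0,0,0]},{"jaw": 0.6,"offset": [0,-30,0],"rot": [0,0,0]},{"jaw": 0.6,"offset": [0,0,0],"rot": [0,0,0]}]}}

```text
time_s: 28.5
eef_pos: [0.4943, -0.2735, 0.2065]
eef_rot: [0.217, 0.069, 0.974, -0.015]
wrist_force: [0.4, 0.4, 0.2]
opening: 0.603
grasp_force: 0.0
```

```bash
sed -i 's/(s>.02)/(s>.07)/' slope.py; python3 slope.py 2>/dev/null; python3 - <<'E'
from h import *; from plan import *
for n in("side","top"):
    p,d,K,T=cam(n); W=cloud(d,K,T)
    O,Rt=tframe([.4466,.115,np.radians(-7.9),np.radians(25.2)])
    L=Rt.inv().apply((W-O).reshape(-1,3)).reshape(W.shape)
    m=(p.max(-1)<80)&(L[...,0]>-.005)&(L[...,0]<.2)&(abs(L[...,1])<.02)&(L[...,2]>.009)&(L[...,2]<.03)
    print(n,"on chute",m.sum(),L[m].min(0).round(3),L[m].max(0).round(3),np.median(L[m],0).round(3),np.histogram(L[m][:,0],np.arange(0,.08,.005))[0])
    I=p.astype(int); r=(I[...,0]>150)&(I[...,1]<80)&(I[...,2]<80)&(L[...,0]>.06)&(L[...,0]<.14)&(L[...,1]>.015)&(L[...,1]<.055)&(abs(L[...,2])<.05)
    print(" red",r.sum(),[tuple(q) for q in np.c_[L[r].round(3)][:14].tolist()])
    for t in("flux_tin","amber_tape","side_cutters","heat_sink_1"):
        for o in ctrl.outline_of(n,t)[:1]: print(t,round(o["score"],2),np.round(o["position"]))
print(now()[0])
E
```

```text
side 757 tilt 25.21 cross -1.06 z0 0.036 rms 0.0013
top 1620 tilt 25.35 cross -0.04 z0 0.0337 rms 0.002Traceback (most recent call last):
  File "<stdin>", line 7, in <module>
    return umr_minimum(a, axis, None, out, keepdims, initial, where)
ValueError: zero-size array to reduction operation minimum which has no identity
```

```bash
python3 - <<'E'
from h import *; from plan import *
for n in("side","top"):
    p,d,K,T=cam(n); W=cloud(d,K,T)
    O,Rt=tframe([.4466,.115,np.radians(-7.9),np.radians(25.2)])
    L=Rt.inv().apply((W-O).reshape(-1,3)).reshape(W.shape)
    m=(p.max(-1)<80)&(L[...,0]>-.005)&(L[...,0]<.2)&(abs(L[...,1])<.02)&(L[...,2]>.009)&(L[...,2]<.03)
    if m.any(): print(n,"on chute",m.sum(),L[m].min(0).round(3),L[m].max(0).round(3),np.median(L[m],0).round(3),np.histogram(L[m][:,0],np.arange(0,.08,.005))[0])
    I=p.astype(int); r=(I[...,0]>150)&(I[...,1]<80)&(I[...,2]<80)&(L[...,0]>.06)&(L[...,0]<.14)&(L[...,1]>.015)&(L[...,1]<.055)&(abs(L[...,2])<.05)
    print(" red",r.sum(),L[r].round(3)[:10].tolist())
    for t in("flux_tin","amber_tape","side_cutters","heat_sink_1"):
        for o in ctrl.outline_of(n,t)[:2]: print(t,round(o["score"],2),np.round(o["position"]))
E
```

```text
red 1 [[0.11, 0.034, -0.0]]
amber_tape 0.83 [274. 303.]
amber_tape 0.67 [318. 196.]
side_cutters 0.84 [300. 403.]
side_cutters 0.59 [320. 204.]
heat_sink_1 0.61 [298. 402.]
top on chute 176 [ 0.001 -0.016  0.009] [0.063 0.014 0.021] [ 0.027 -0.     0.014] [12 16 20 19 15 16 18  6 12 12  7 12 11  0  0]
 red 14 [[0.117, 0.03, 0.0], [0.118, 0.027, 0.002], [0.117, 0.025, 0.0], [0.113, 0.033, -0.0], [0.115, 0.03, 0.002], [0.114, 0.027, -0.001], [0.114, 0.025, -0.001], [0.111, 0.03, 0.001], [0.112, 0.027, 0.002], [0.113, 0.024, 0.002]]
flux_tin 0.89 [178. 289.]
amber_tape 0.61 [365. 290.]
heat_sink_1 0.7 [273. 256.]
heat_sink_1 0.63 [267. 276.]
```

Call:
{"name": "apply_moves", "arguments": {"moves": [{"jaw": 0.6,"offset": [0,-50,-30],"rot": [0,0,0]},{"jaw": 0.6,"offset": [0,-50,-30],"rot": [0,0,0]},{"jaw": 0.6,"offset": [0,-50,-30],"rot": [0,0,0]},{"jaw": 0.6,"offset": [0,-50,0],"rot": [0,0,0]},{"jaw": 0.6,"offset": [0,0,0],"rot": [0,0,0]}]}}

```text
time_s: 30.08
eef_pos: [0.428, -0.4675, 0.287]
eef_rot: [0.217, 0.069, 0.974, -0.015]
wrist_force: [0.6, 0.0, -0.2]
opening: 0.599
grasp_force: 0.0
```

```bash
python3 - <<'E'
from h import *; from plan import *
for n in("side","top"):
    p,d,K,T=cam(n); W=cloud(d,K,T)
    O,Rt=tframe([.4466,.115,np.radians(-7.9),np.radians(25.2)])
    L=Rt.inv().apply((W-O).reshape(-1,3)).reshape(W.shape)
    m=(p.max(-1)<80)&(L[...,0]>-.005)&(L[...,0]<.2)&(abs(L[...,1])<.02)&(L[...,2]>.009)&(L[...,2]<.03)
    if m.any(): print(n,"on chute",m.sum(),L[m].min(0).round(3),L[m].max(0).round(3),np.histogram(L[m][:,0],np.arange(0,.08,.005))[0])
    for t in("amber_tape","side_cutters","flux_tin","heat_sink_1"):
        for o in ctrl.outline_of(n,t)[:3]: 
            r=o["region"]; print(t,round(o["score"],2),np.round(o["position"]),W[r].mean(0).round(3),"chute",np.median(L[r],0).round(3),p[r].mean(0).round())
E
```

```text
side on chute 159 [ 0.002 -0.019  0.009] [0.059 0.013 0.019] [12 13 11 14 13  9 14 15 11 12 18 17  0  0  0]
side_cutters 0.63 [302. 406.] [ 0.428 -0.404  0.008] chute [ 0.03  -0.517 -0.047] [231. 202.  79.]
flux_tin 0.76 [254. 179.] [0.458 0.335 0.014] chute [-0.027  0.217 -0.012] [174. 122.  54.]
heat_sink_1 0.44 [266. 215.] [0.452 0.099 0.061] chute [ 0.013 -0.009  0.014] [65. 59. 54.]
heat_sink_1 0.42 [276. 210.] [0.481 0.099 0.071] chute [ 0.046 -0.009  0.014] [74. 68. 62.]
top on chute 188 [ 0.    -0.016  0.009] [0.065 0.014 0.02 ] [15 20 18 16 21 16 14  9 11 15 10 12 11  0  0]
amber_tape 0.51 [356. 287.] [ 0.438 -0.131  0.025] chute [ 0.014 -0.246 -0.033] [185. 128.  53.]
side_cutters 0.61 [451. 301.] [ 0.427 -0.398  0.007] chute [ 0.03  -0.51  -0.047] [198. 166.  93.]
flux_tin 0.97 [179. 288.] [0.454 0.342 0.02 ] chute [-0.032  0.228 -0.011] [152.  93.  40.]
heat_sink_1 0.7 [267. 277.] [0.487 0.108 0.064] chute [ 0.049 -0.002  0.008] [47. 44. 39.]
heat_sink_1 0.6 [179. 287.] [0.454 0.342 0.017] chute [-0.031  0.227 -0.011] [154.  93.  38.]
heat_sink_1 0.41 [268. 284.] [0.458 0.111 0.056] chute [ 0.019 -0.002  0.013] [41. 37. 34.]
```

Both heat sinks are in place: the first spans 0–30 mm and the second 30–60 mm. The tilt is about 25.2 degrees, and the bystanders have not moved.

```bash
python3 -c "
from bench import ctrl; print(ctrl.hand_in())"
```

```text
the job is handed in; nothing more can be done
None
```

The job is handed in: the chute measures about 25.2 degrees with the pointer at the red mark, the first heat sink slid to the orange stop and the second up against it, and the other things on the bench were left alone.

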